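# Tone arm onto the ball of the repair stand

## Robot

A 6-joint arm with a two-finger parallel gripper is mounted at the origin on the work surface. World frame = base frame: x ahead of the robot, y to its left, z up, the work surface at z = 0. Lengths are in m, angles in degrees, forces in N, time in s.
With the tool pointing down it reaches from about 0.375 to 0.9 m from the base axis. Payload 3.1 kg.
Tool frame: the origin (TCP) lies on the centre line of the jaws, within the pads' length; the fingertips stand 25 mm ahead of it and the grasp point (between the pads) lies 6 mm ahead of it; z points along the fingers, y is the line along which they close (so a half turn about z gives the same grasp; the last joint's range is limited). The gripper opens to 87 mm and grips with 3 to 60 N. Pads are 19 mm wide; open, the fingers measure 117 mm over their backs; the gripper's body (75 mm by 190 mm) begins 51 mm behind the grasp point.
Start: joints at [-85.571, 30.224, 82.088, -0, 67.689, -10.227], TCP at [0.158, -0.605, 0.217] pointing down, gripper open.
Joint ranges: [-176.69, 176.69], [-43.24, 126.21], [12.49, 139.97], [-82, 262], [0, 151.66], [-163.58, 163.58]. Speed limits (degrees/s): [159.86, 159.86, 180, 180, 180, 180].

## Interface

Orientations are given as a 3x3 rotation matrix whose columns are the frame's x, y, z axes.
In Python, from rig import * gives the robot as it stands.
- The arm moves only by the tool step_arm, never from a script. Its argument "steps" is a list of rows, each a list of 7 numbers: the shift along the tool's x, y, z normalised to -1 to 1, where 1 is 0.3 m, then the turn, a rotation vector about the tool's x, y, z normalised to -1 to 1, where 1 is 45 degrees, then the gripper's target within -1 to 1 (shut at 1, half-way at 0, fully open at -1). A call has 1 to 8 rows; each row is the pose to reach, as a shift and turn from the pose commanded when the call began, along the tool's axes at that moment; what a row does not reach only later rows make up. A row lasts 1/12 s, in which the tool goes at most 41.7 mm and 7.16 degrees, less where a joint would pass 70% of its speed; a pose out of reach is approached as far as the arm can. A call with a number of a shift or a turn outside -1 to 1 is refused whole. A call with a gripper value outside its range is refused whole. The fingers move at their own pace and stop on an object; the grip force is fixed at half the most. Time passes only in rows, so rows that repeat a pose let the fingers close. It gives the time, the measured TCP pose, the force, the opening and the grip force at its end, in the units of the state.
- read_state(): the state, without advancing time (a new reading comes with each control period).
- capture(name): name is "side" or "top"; returns a dict with "image" (400x640x3 uint8, red, green, blue), "vertical_fov" (degrees; the focal length in pixels is half the picture's height over the tangent of half this angle, whatever the lens; pixels are square), "cx", "cy" (the principal point, pixels), "k1" (the pictures are not rectified: a ray, as slopes to the right and down, at radius r is drawn at 1 + k1 r^2 times it, then the intrinsics apply), "world_from_camera" (4x4, takes a point from camera to world coordinates). Camera axes: x right, y down, z forward; pixel columns grow to the right and rows downward; lengths in m; the calibration is good to about 2 mm. A picture is of the moment at which its call begins. There is no depth.
- hand_in(): hands the job in; it is judged then, once.
The state is a dict: "time_s": time; "joint_positions": joint angles; "qvel": joint speeds; "tau": joint torques, N m; "position": TCP position; "tcp_rot": TCP orientation; "force": force on the tool from outside, world axes, zero at the start; "moment": the same for the moment, N m; "opening": opening from 0.0 (shut) to 1.0 (fully open); "grasp_force": force on a finger pad.
Only numpy, scipy, OpenCV 4.12 (cv2) and the standard library are available. Lean on these libraries where they do the work, as an engineer would, in place of code of your own. Each camera call takes 0.05 s, during which the arm holds its last target. There are 200 camera calls.

## Task

The aluminium tone arm is parked, locked, on the ball of the low wooden block. Raise the handle of its coupler all the way, move the tone arm to the tall repair stand and press its coupler gently down over the stand's ball until it is fully home on the collar, then press the handle all the way down to lock it. Let go at the end, do not force anything against the stand, and leave everything else on the bench where it is.

Things in the scene. Friction and masses are not known exactly. Their poses are not given: they have to be found in the camera images.
- coupler: Loose aluminium coupler, 0.65 to 0.95 kg in all. Housing 72 mm long (x -32 to +40), 44 mm wide (y, flat sides), 48 mm high, on foot strips 6 mm high that make it 64 mm wide and 90 mm long at the bottom. Origin: centre of the underside, on the socket's axis; z up, +x to the handle. From its top a 12 mm tone arm tube runs to -x, 55 mm above the underside, to 175 mm from the origin. Starts home on the park.
- socket (a point): Middle of the socket: on its axis, 27 mm above the underside, where the ball's centre is when home. Socket open below, 32 mm wide, 43 mm deep, for a 30 mm ball. Two sprung plungers in it grip the ball: from about 15 mm above home the coupler must be pushed (some 8 to 18 N, its own weight of 6 to 9 N included), about 7 mm above home they snap past and it drops home. Home: the feet lie flat on the collar. A coupler not home cannot be locked.
- coupler_grip (a point): Point inside the housing at which to grasp it from above across its 44 mm width (fingers on its two y sides), 31 mm above the coupler's underside and 15 mm to -x of its origin. Same axes as the coupler.
- handle_hinge (a point): Middle of the handle's hinge pin, which runs along the coupler's y axis: 32 mm to +x of the coupler's origin and 40 mm above its underside. Same axes as the coupler.
- handle_grip (a point): Centre of the handle's wooden cross bar, 18 mm thick, with domed ends, 36 mm long along the coupler's y axis: pinched by its ends it can turn between the fingers. With the handle down it lies 85 mm to +x of the hinge and 6 mm above it; it swings about the hinge, 85 mm from it. The lever to it is a 10 mm rod.
- handle (a joint): Handle angle in rad: 0 is down (locked: a jaw then stands under the ball), 0.9 is fully raised, leaning outwards over +x. It stays where it is left (stiff hinge, about 0.05 N m, 0.6 N at the bar). Raised by less than 0.35 the jaw still catches the ball.
- park: Fixed parking block: dark wooden block 110 x 110 x 20 mm with a round steel collar of 96 mm diameter whose flat top is 28 mm above the bench, and a 30 mm steel ball on a 14 mm neck, its centre 27 mm above the collar. Origin: centre of the underside.
- stand: Fixed repair stand: steel foot 120 x 120 x 14 mm, pillar, same 96 mm collar and 30 mm ball (centre 27 mm above the collar's top). Origin: centre of the underside, right below the ball. Its height is not measured: the collar's top is anywhere from 65 to 120 mm above the bench. It does not yield, and pressing on it with more than about 30 N damages it: find it by feel.
- regulator: Bystander, loose: brass speed regulator, 60 mm across, 61 mm high. Origin: centre of the underside.
- foot_a: Bystander, loose: turned walnut foot, 48 mm across, 36 mm high. Origin: centre of the underside.
- foot_b: Bystander, loose: the other walnut foot, same size.
- hinge: Bystander, loose: red lacquered cabinet hinge lying flat, 58 x 60 x 8 mm. Origin: centre of the underside.
- weight: Bystander, loose: steel governor ball weight with flat underside, 37 mm across, 36 mm high. Origin: centre of the underside.
- tin: Bystander, loose: round brass tin, 56 mm across, 45 mm high. Origin: centre of the underside.
- driver: Bystander, loose: screwdriver lying flat, 170 mm long.
Mind the look-alikes: they are no part of the job. There is more than one size of the park; the job needs the middle-sized.

How it is judged:
By the outcome, as a careful person would: the job done as asked, in the order asked, and still so for the second after the job is handed in, with the robot touching nothing.
It also fails if it takes over 72 s, if anything falls off the work surface, if the arm or the gripper's body presses on something with over 40 N, if the wrist force passes 120 N, or if a joint passes its speed limit or range.

## Working session

There is one attempt and no reset: what is moved stays moved. The work goes in short steps, Python scripts to look and compute and a tool call to move; the robot and the scene stay as the last step left them, time stands still between calls to the robot, and variables do not carry over. Pictures are saved under pics/ and viewed, at most 10 in all, crops included, and the job is handed in when it is done.

Besides the shell and the picture viewer there is one more tool, called as name(argument=value, ...) on one line, values as JSON. step_arm: Moves the arm, as the interface text tells. Scaled input: -1 to 1 covers 0.3 m each way for a shift and 45 degrees each way for a turn. Its arguments: {"type":"object","properties":{"steps":{"type":"array"}},"required":["steps"]}

```bash
mkdir -p pics; cat > h.py <<'E'
from rig import *
import numpy as np, cv2
def cam(n):
    c=capture(n); im=c["image"]; f=200/np.tan(np.radians(c["vertical_fov"])/2)
    c["f"]=f; return c
def ray(c,u,v):
    xd=np.array([(u-c["cx"])/c["f"],(v-c["cy"])/c["f"]]); x=xd.copy()
    for _ in range(30): x=xd/(1+c["k1"]*(x@x))
    T=np.array(c["world_from_camera"]); d=T[:3,:3]@np.r_[x,1]; return T[:3,3],d/np.linalg.norm(d)
def onz(c,u,v,z):
    o,d=ray(c,u,v); return o+d*(z-o[2])/d[2]
def proj(c,P):
    T=np.array(c["world_from_camera"]); p=T[:3,:3].T@(np.array(P)-T[:3,3]); x=p[:2]/p[2]
    x=x*(1+c["k1"]*(x@x)); return x*c["f"]+[c["cx"],c["cy"]]
E
python3 - <<'E'
from h import *
for n in("top","side"):
    c=cam(n); cv2.imwrite(f"pics/{n}0.png",c["image"][:,:,::-1]); np.save(f"{n}0.npy",c,allow_pickle=True)
    print(n,c["f"],c["k1"],c["cx"],c["cy"],np.round(c["world_from_camera"],3).tolist())
s=read_state();print(s)
E
```

```text
top 502.6599923365655 -0.08646037588897075 317.0180670296115 201.4460485822505 [[-0.011, -0.986, 0.164, 0.374], [-1.0, 0.013, 0.01, -0.035], [-0.012, -0.163, -0.986, 1.376], [0.0, 0.0, 0.0, 1.0]]
side 458.702392133757 -0.12563381848044164 316.91104050476997 199.48819340514814 [[-0.898, -0.231, 0.374, 0.158], [-0.439, 0.479, -0.76, 0.829], [-0.004, -0.847, -0.532, 0.675], [0.0, 0.0, 0.0, 1.0]]
{'time_s': 0.1, 'joint_positions': array([-8.55712089e+01,  3.02729156e+01,  8.21486966e+01, -2.27667474e-03,
        6.76888877e+01, -1.02264721e+01]), 'qvel': array([ 0.06192558, -0.1499908 , -0.16468305,  0.03061339, -0.01313412,
        0.02763968]), 'tau': array([-2.19989870e-04, -4.40983593e+01, -1.77150106e+01,  6.35708473e-02,
        5.34172053e-02, -3.79485004e-05]), 'position': array([ 0.15810051, -0.60398645,  0.21647919]), 'tcp_rot': array([[ 9.67461796e-01,  2.53017071e-01, -1.85576485e-04],
       [ 2.53016954e-01, -9.67459940e-01,  1.91998938e-03],
       [ 3.06252274e-04, -1.90447037e-03, -9.99998140e-01]]), 'force': array([-1.07563711, -0.10008697,  0.40975317]), 'moment': array([ 0.03261651, -0.00107186,  0.02008758]), 'grasp_force': 0.0, 'opening': 0.9975249624879411}
```

View pics/top0.png

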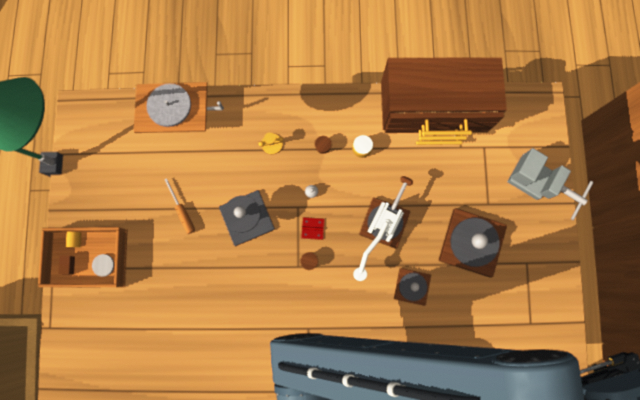

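View pics/side0.png

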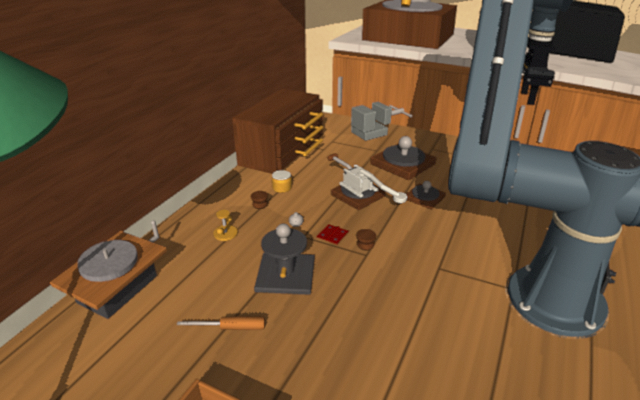

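The top view shows the coupler at about (384,222), its handle bar at (406,181), the tube end at (360,274), and the stand's ball at (240,213). In the side view the stand's ball is at (283,231) and the coupler at (358,182). I'll enlarge these areas next.

```bash
python3 - <<'E'
from h import *
t=np.load("top0.npy",allow_pickle=True).item();s=np.load("side0.npy",allow_pickle=True).item()
def cr(c,x,y,w,h): return cv2.resize(c["image"][y:y+h,x:x+w,::-1],(400,300),interpolation=cv2.INTER_CUBIC)
a=np.vstack([np.hstack([cr(t,330,170,160,120),cr(t,200,170,80,60)]),np.hstack([cr(s,315,140,106,80),cr(s,240,210,106,80)])])
cv2.imwrite("pics/c1.png",a)
# stand ball two-view
def tri(a,b):
    (o1,d1),(o2,d2)=a,b
    A=np.stack([d1,-d2],1); k=np.linalg.lstsq(A,o2-o1,rcond=None)[0]; p,q=o1+d1*k[0],o2+d2*k[1]; return (p+q)/2,np.linalg.norm(p-q)
print("stand ball",tri(ray(t,239,213),ray(s,283,231)))
print("bar",tri(ray(t,406,181),ray(s,334,158)))
print("tubeend",tri(ray(t,360,274),ray(s,400,198)))
E
```

```text
stand ball (array([0.55606309, 0.17584355, 0.12038145]), np.float64(0.0016327326567222426))
bar (array([ 0.64012997, -0.25936776,  0.07037559]), np.float64(0.004999232344667639))
tubeend (array([ 0.39922765, -0.1305891 ,  0.07077708]), np.float64(0.0012426587332166274))
```

View pics/c1.png

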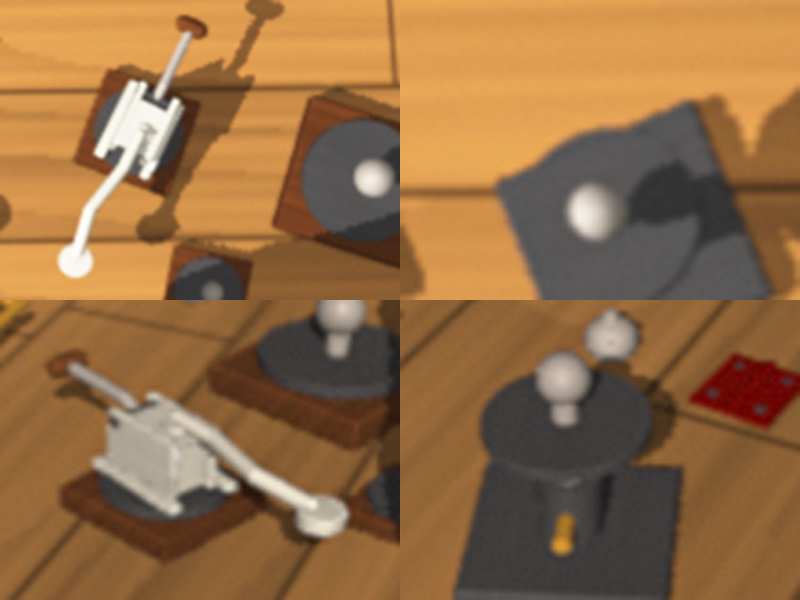

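The crop shows the bar at about (191,28) and the rod base near (160,95). The foot strips run from (130,85) to (100,155) and from (178,100) to (147,172). The park block's corners are near (108,70), (200,103), (165,195) and (75,160).

```bash
python3 - <<'E'
from h import *
t=np.load("top0.npy",allow_pickle=True).item();s=np.load("side0.npy",allow_pickle=True).item()
T=lambda x,y,z:onz(t,330+(x-.75)/2.5,170+(y-.75)/2.5,z)
bar=T(191,28,.074); print("bar",bar)
pc=[T(*p,.020) for p in((108,70),(200,103),(165,195),(75,160))]
print("park",np.mean(pc,0),[np.linalg.norm(pc[i]-pc[i-1]).round(3) for i in range(4)])
for a,b,z in(((160,95),(188,35),.071),((130,85),(100,155),.034),((178,100),(147,172),.034)):
    p,q=T(*a,z),T(*b,z); d=p-q; print(p,q,np.linalg.norm(d),np.degrees(np.arctan2(d[1],d[0])))
c=np.mean(pc,0); d=bar-c; print("bar-park",np.linalg.norm(d[:2]),np.degrees(np.arctan2(d[1],d[0])))
# wood bar blob in top: red-ish vs table
hsv=cv2.cvtColor(t["image"],cv2.COLOR_RGB2HSV)
for nm,c,(x0,y0,x1,y1) in(("top",t,(225,198,258,228)),("side",s,(270,220,296,240))):
    g=cv2.cvtColor(c["image"],cv2.COLOR_RGB2HSV)[y0:y1,x0:x1]
    m=((g[...,1]<60)&(g[...,2]>(125 if nm=="top" else 110))).astype(np.uint8)
    n,l,st,ce=cv2.connectedComponentsWithStats(m)
    print(nm,[(st[i].tolist(),(ce[i]+[x0,y0]).round(1)) for i in range(1,n) if st[i][4]>15])
r=t["image"][172:192,396:418].astype(int); m=((r[...,0]>r[...,2]*1.6)&(r[...,0]<150)&(r[...,1]<90)).astype(np.uint8)
n,l,st,ce=cv2.connectedComponentsWithStats(m); print("barblob",[(st[i].tolist(),ce[i]+[396,172]) for i in range(1,n) if st[i][4]>8])
E
```

```text
bar [ 0.64205029 -0.25823896  0.074     ]
park [ 0.53894853 -0.20413272  0.02      ] [np.float64(0.106), np.float64(0.106), np.float64(0.108), np.float64(0.104)]
[ 0.57125294 -0.22316233  0.071     ] [ 0.63513878 -0.25525134  0.071     ] 0.07149199273198807 153.33022617223654
[ 0.58821094 -0.19638978  0.034     ] [ 0.512663   -0.16180297  0.034     ] 0.08308874227872375 -24.598903201775922
[ 0.5711204  -0.24780012  0.034     ] [ 0.49370749 -0.21164776  0.034     ] 0.08543859064302647 -25.03289620139352
bar-park 0.11643648629177208 -27.689805574852606
top [([8, 9, 10, 11, 85], array([237.7, 212. ]))]
side [([19, 0, 7, 6, 33], array([292.4, 222. ])), ([6, 4, 14, 16, 163], array([282.6, 231.1]))]
barblob [([6, 4, 11, 9, 50], array([407.5, 180. ]))]
```

Park comes out at (0.539,-0.204). The block sides measure 106 mm against 110, and bar to park is 116 mm against 117. The coupler's yaw is about -26.5°, and the stand's ball is at (0.556,0.176,0.120). I'll move above the bar.

step_arm(steps=[[0.12,-0.05,0,0,0,0,-1],[0.24,-0.09,0,0,0,0,-1],[0.36,-0.14,0,0,0,0,-1],[0.48,-0.18,0,0,0,0,-1],[0.6,-0.23,0,0,0,0,-1],[0.72,-0.27,0,0,0,0,-1],[0.83,-0.32,0,0,0,0,-1],[0.93,-0.36,0,0,0,0,-1]])

```text
time_s: 0.77
position: [0.4021, -0.4273, 0.2169]
tcp_rot: [[0.967, 0.254, -0.0], [0.254, -0.967, 0.001], [-0.0, -0.002, -1.0]]
force: [-0.3, -0.5, -0.6]
opening: 1.0
grasp_force: 0.0
```

step_arm(steps=[[0.12,-0.05,0,0,0,0.13,-0.4],[0.24,-0.09,0,0,0,0.26,-0.4],[0.36,-0.14,0,0,0,0.39,-0.4],[0.48,-0.18,0,0,0,0.52,-0.4],[0.6,-0.23,0,0,0,0.65,-0.4],[0.72,-0.27,0,0,0,0.78,-0.4],[0.83,-0.32,0,0,0,0.91,-0.4],[0.91,-0.355,0,0,0,0.914,-0.4]])

```text
time_s: 1.43
position: [0.64, -0.2547, 0.2167]
tcp_rot: [[0.894, -0.447, 0.0], [-0.447, -0.894, 0.001], [-0.001, -0.001, -1.0]]
force: [0.3, -0.8, -0.3]
opening: 0.703
grasp_force: 0.0
```

step_arm(steps=[[0,0,0,0,0,0,-0.4],[0,0,0,0,0,0,-0.4],[0,0,0,0,0,0,-0.4]])

```text
time_s: 1.68
position: [0.637, -0.2575, 0.2167]
tcp_rot: [[0.895, -0.445, -0.002], [-0.445, -0.895, 0.0], [-0.002, 0.001, -1.0]]
force: [-0.1, -0.2, 0.2]
opening: 0.698
grasp_force: 0.0
```

step_arm(steps=[[0.01,0,0.1,0,0,0,-0.4],[0.012,0,0.2,0,0,0,-0.4],[0.012,0,0.3,0,0,0,-0.4],[0.012,0,0.39,0,0,0,-0.4],[0.012,0,0.45,0,0,0,-0.4],[0.012,0,0.453,0,0,0,-0.4],[0.012,0,0.453,0,0,0,-0.4],[0.012,0,0.453,0,0,0,-0.4]])

```text
time_s: 2.35
position: [0.6414, -0.2606, 0.0828]
tcp_rot: [[0.895, -0.447, 0.002], [-0.447, -0.895, -0.001], [0.002, 0.0, -1.0]]
force: [-0.0, -0.8, 0.3]
opening: 0.702
grasp_force: 0.0
```

```bash
python3 - <<'E'
from h import *
t=cam("top");s=cam("side")
def cr(c,x,y,w,h): return cv2.resize(c["image"][y:y+h,x:x+w,::-1],(400,300),interpolation=cv2.INTER_CUBIC)
cv2.imwrite("pics/c2.png",np.hstack([cr(t,350,140,120,90),cr(s,295,110,120,90)]))
E
```

```text
(no output)
```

View pics/c2.png

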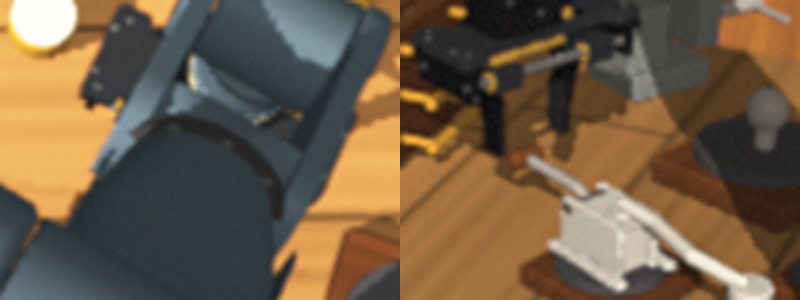

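The side crop shows the fingertips at about (492,152) and (562,130), with the bar at (522,158) a little below or nearer than expected. I'll check this by projecting the tool into the view.

```bash
python3 - <<'E'
from h import *
s=cam("side");st=read_state();R=np.array(st["tcp_rot"]);p=np.array(st["position"])
f=lambda q:((proj(s,q)-[295,110])*10/3).round(0)
for y in(-.03,.03): print("tip",f(p+R@[0,y,.025]))
print("grasp",f(p+R@[0,0,.006]), "bar est",f([.641,-.257,.074]),p)
r=s["image"].astype(int)[110:200,295:415]; m=((r[...,0]>r[...,2]*1.7)&(r[...,0]<120)).astype(np.uint8);m[60:]=0
n,l,q,ce=cv2.connectedComponentsWithStats(m); print([(q[i].tolist(),ce[i]*10/3) for i in range(1,n) if 8<q[i][4]<150])
E
```

```text
tip [ 98. 180.]
tip [151. 161.]
grasp [125. 151.] bar est [125. 157.] [ 0.64217168 -0.26010473  0.08366385]
[([48, 1, 5, 5, 11], array([164.84848485,  10.60606061])), ([33, 10, 17, 9, 35], array([137.61904762,  52.28571429])), ([24, 16, 6, 10, 16], array([88.95833333, 67.91666667])), ([116, 30, 4, 7, 15], array([392.22222222, 112.44444444])), ([0, 43, 8, 7, 29], array([  7.5862069 , 151.72413793]))]
```

```bash
python3 - <<'E'
from h import *
s=cam("side");st=read_state();R=np.array(st["tcp_rot"]);p=np.array(st["position"])
im=cv2.convertScaleAbs(s["image"][110:170,300:380,::-1],alpha=1.6,beta=20)
im=cv2.resize(im,(800,600),interpolation=cv2.INTER_CUBIC)
for y in(-.03,.03):
  for z in (.025,-.025): cv2.circle(im,tuple(int(v) for v in (proj(s,p+R@[0,y,z])-[300,110])*10),5,(0,255,0),-1)
cv2.imwrite("pics/c3.png",im);print(st["opening"],p)
E
```

```text
0.698673742145356 [ 0.64207345 -0.25984371  0.08348536]
```

View pics/c3.png

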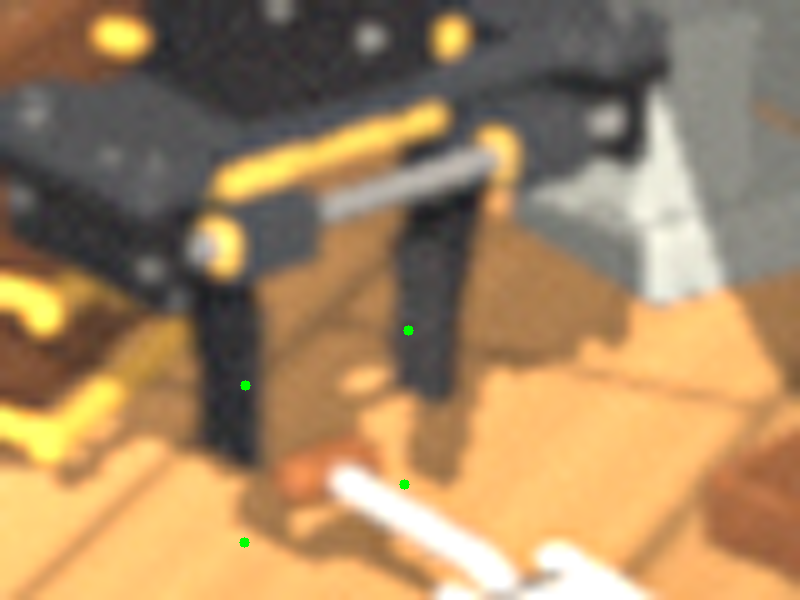

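```bash
python3 - <<'E'
from h import *
t=cam("top");s=cam("side");st=read_state();R=np.array(st["tcp_rot"]);p=np.array(st["position"])
im=cv2.convertScaleAbs(t["image"][130:205,345:445,::-1],alpha=1.4,beta=10)
im=cv2.resize(im,(800,600),interpolation=cv2.INTER_CUBIC)
for x in(-.0375,.0375):
  for z in (-.045,-.1): cv2.circle(im,tuple(int(v) for v in (proj(t,p+R@[x,-.095,z])-[345,130])*8),5,(0,255,0) if z>-.05 else (0,0,255),-1)
cv2.imwrite("pics/c4.png",im)
# start check of the side view: gripper dark pixels around predicted tip
s0=np.load("side0.npy",allow_pickle=True).item()
p0=np.array([.1581,-.604,.2165]);R0=np.array([[.967,.253,0],[.253,-.967,0],[0,0,-1.]])
for y in(-.05,.05): print("start tip",proj(s0,p0+R0@[0,y,.025]),"body",proj(s0,p0+R0@[0,y*1.9,-.045]))
print(cv2.cvtColor(s0["image"],cv2.COLOR_RGB2GRAY)[60:110:2,520:560:2])
E
```

```text
start tip [528.0543594  114.14015632] body [536.45287989  96.57760932]
start tip [521.82314309 102.53238862] body [523.6159594   76.65070429]
[[120 107  55   5   2  11  23  22  22  21  19  22  22  24 142 177 174 174
  175 174]
 [119 103  42  15   9  18  20  20  22  23  22  23  23  30 160 173 173 174
  174 175]
 [117  96  50  15  10  17  22  25  20  26  20  24  24  31 163 165 163 164
  166 169]
 [116  90  33  54  23  22  26  29  23  23  25  23  23  42 165 172 170 171
  166 162]
 [112  77  20  43  34  41  41  35  39  39  38  37  35  39 141 171 171 171
  170 168]
 [108  77  40  18  29  49  50  48  47  39  38  38  39  33  49  75 108 162
  179 177]
 [103  76  42  16  31  48  49  49  50  47  50  35  48  47  47  47  39 103
  203 201]
 [105 158  56  12  22  29  32  31  37  39  42  43  47  45  48  49  43 120
  210 205]
 [ 94  63  19  16  15  20  24  18  22  20  22  24  17  23  22  29  19 126
  211 201]
 [ 92  55  14  20  55  37  20  15  21  19  17  17  19  23  16  13  30 148
  216 196]
 [112  85  12  29  87  53  19  25  23  24  23  22  23  23  39  59  41 119
  164 172]
 [ 97  68  17  21  26  
[... 467 characters left out ...]
 116 110
  111 104]
 [107  81  71  71  85  22  19  19  56  75 112 123 117 115 118 112 117 108
  112 103]
 [110 116 113 115  76  17  21  16  72  79 116 123 114 116 116 115 115 108
  109 106]
 [108 116 112 114  51  22  22  17  90  80 119 121 110 117 115 116 115 108
  109 108]
 [111 115 113 112  33  20  20  34  93  89 115 121 113 120 115 116 111 111
  106 113]
 [110 116 114 101  20  21  20  55  71 104 121 117 115 120 113 115 109 113
  107 113]
 [110 115 118  97  60  53  48  74  69 114 120 116 118 117 113 115 111 112
  108 111]
 [ 98 135 134 118 115 119 115 114  74 116 120 114 118 117 113 117 109 113
  111 108]
 [ 88 155 143 118 116 118 117 100  88 117 119 114 120 114 117 113 113 109
  114 111]]
```

View pics/c4.png

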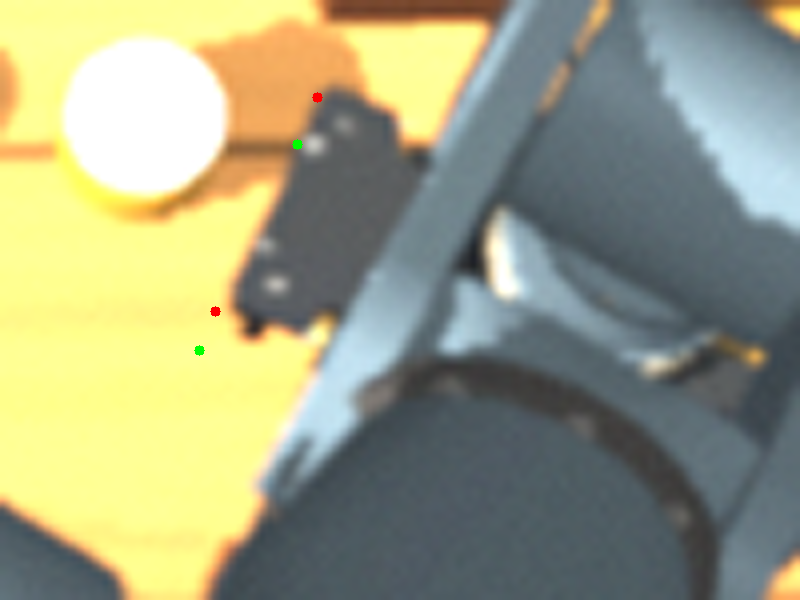

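The predicted fingertips lie about 9 px below the visible ones, while the bar matches its estimate. Going 20 mm lower is safe under either reading, so I'll do that and check again.

step_arm(steps=[[0,0,0.03,0,0,0,-0.4],[0,0,0.067,0,0,0,-0.4],[0,0,0.067,0,0,0,-0.4],[0,0,0.067,0,0,0,-0.4]])

```text
time_s: 2.98
position: [0.64, -0.2583, 0.0595]
tcp_rot: [[0.895, -0.446, -0.003], [-0.446, -0.895, 0.002], [-0.004, -0.0, -1.0]]
force: [0.1, -0.1, 0.3]
opening: 0.702
grasp_force: 0.0
```

```bash
python3 - <<'E'
from h import *
s=cam("side");t=cam("top");st=read_state();R=np.array(st["tcp_rot"]);p=np.array(st["position"])
im=cv2.convertScaleAbs(s["image"][110:170,300:380,::-1],alpha=1.6,beta=20)
im=cv2.resize(im,(400,300),interpolation=cv2.INTER_CUBIC)
for y in(-.03,.03): cv2.circle(im,tuple(int(v) for v in (proj(s,p+R@[0,y,.025])-[300,110])*5),4,(0,255,0),-1)
b=cv2.resize(s["image"][120:370,440:640,::-1],(400,500))
for a in np.arange(0,6.28,.3): cv2.circle(b,tuple(int(v) for v in (proj(s,[.1*np.cos(a),.1*np.sin(a),0])-[440,120])*2),3,(0,0,255),-1)
o=np.zeros((500,800,3),np.uint8);o[:300,:400]=im;o[:,400:]=b
cv2.imwrite("pics/c5.png",o);print(p,st["force"])
E
```

```text
[ 0.64101179 -0.25891193  0.0607703 ] [-0.97353992 -0.19142272 -0.39722809]
```

View pics/c5.png

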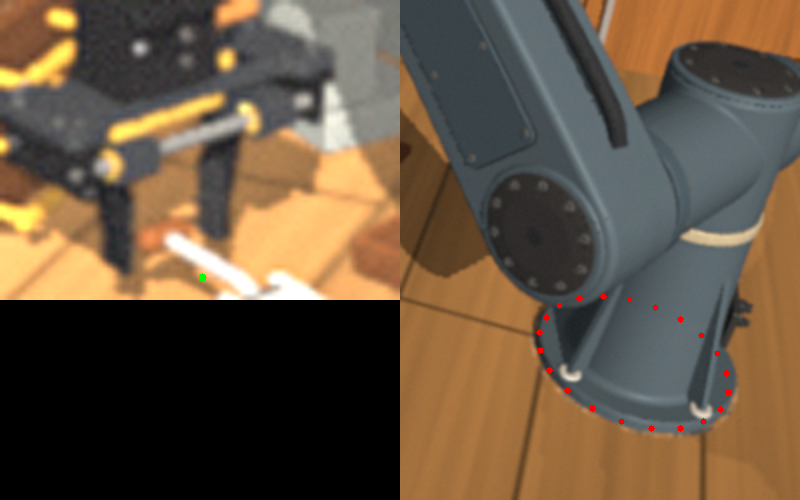

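The base matches the calibration. The visible tips sit about 25 mm higher than the model says, so by eye they now straddle the bar, about 10 mm below its centre. I'll close on it.

step_arm(steps=[[0,0,0,0,0,0,1],[0,0,0,0,0,0,1],[0,0,0,0,0,0,1],[0,0,0,0,0,0,1],[0,0,0,0,0,0,1],[0,0,0,0,0,0,1]])

```text
time_s: 3.58
position: [0.6413, -0.2591, 0.0616]
tcp_rot: [[0.895, -0.446, 0.0], [-0.446, -0.895, -0.0], [0.0, -0.0, -1.0]]
force: [-0.4, -0.6, 0.0]
opening: 0.389
grasp_force: 30.0
```

```bash
python3 - <<'E'
from h import *
st=read_state();print(st["position"],st["force"],st["opening"],st["grasp_force"])
E
```

```text
[ 0.64127576 -0.25906053  0.0615659 ] [-0.4111998  -0.60725543  0.04907748] 0.38873025828041713 30.00050514936447
```

step_arm(steps=[[-0.002,0,-0.016,0,0,0,1],[-0.004,0,-0.032,0,0,0,1],[-0.008,0,-0.048,0,0,0,1],[-0.012,0,-0.063,0,0,0,1],[-0.017,0,-0.078,0,0,0,1],[-0.023,0,-0.093,0,0,0,1],[-0.03,0,-0.108,0,0,0,1],[-0.037,0,-0.122,0,0,0,1]])

```text
time_s: 4.25
position: [0.6308, -0.2538, 0.0984]
tcp_rot: [[0.895, -0.446, -0.0], [-0.446, -0.895, 0.0], [-0.0, -0.0, -1.0]]
force: [-0.5, -0.4, -2.2]
opening: 0.39
grasp_force: 30.0
```

```bash
python3 - <<'E'
from h import *
s=cam("side");st=read_state();print(st["position"],st["force"],st["opening"],st["grasp_force"])
im=cv2.convertScaleAbs(s["image"][100:220,290:450,::-1],alpha=1.4,beta=15)
cv2.imwrite("pics/c6.png",cv2.resize(im,(640,480),interpolation=cv2.INTER_CUBIC))
E
```

```text
[ 0.63046938 -0.25362505  0.09910623] [-0.64844433  1.57171299 -2.22722512] 0.39125910246240636 29.999607503414154
```

View pics/c6.png

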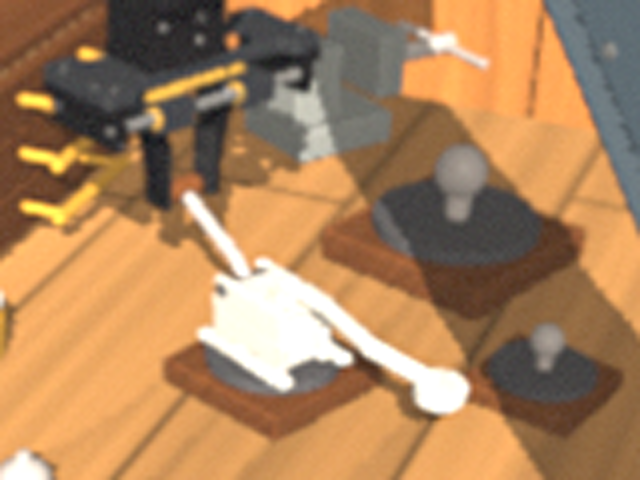

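The picture shows the bar pinched near the fingertips at (185,185), with the lever rising and the coupler still on the park. I'll continue along the arc.

step_arm(steps=[[-0.008,0,-0.014,0,0,0,1],[-0.018,0,-0.027,0,0,0,1],[-0.028,0,-0.04,0,0,0,1],[-0.038,0,-0.052,0,0,0,1],[-0.05,0,-0.063,0,0,0,1],[-0.062,0,-0.074,0,0,0,1],[-0.074,0,-0.084,0,0,0,1],[-0.086,0,-0.093,0,0,0,1]])

```text
time_s: 4.97
position: [0.608, -0.2425, 0.1263]
tcp_rot: [[0.895, -0.446, 0.001], [-0.446, -0.895, -0.0], [0.001, -0.0, -1.0]]
force: [1.7, 0.5, -2.0]
opening: 0.389
grasp_force: 30.0
```

step_arm(steps=[[0,0,0,0,0,0,1],[-0.007,0,-0.005,0,0,0,1],[-0.007,0,-0.005,0,0,0,1]])

```text
time_s: 5.22
position: [0.6063, -0.2417, 0.1276]
tcp_rot: [[0.895, -0.446, 0.001], [-0.446, -0.895, -0.0], [0.001, -0.0, -1.0]]
force: [1.4, 0.7, -2.3]
opening: 0.387
grasp_force: 30.0
```

step_arm(steps=[[-0.005,0,-0.003,0,0,0,1],[-0.01,0,-0.006,0,0,0,1],[-0.01,0,-0.006,0,0,0,1]])

```text
time_s: 5.47
position: [0.6042, -0.2409, 0.1297]
tcp_rot: [[0.895, -0.446, 0.002], [-0.446, -0.895, -0.001], [0.002, 0.0, -1.0]]
force: [3.2, -1.3, -0.9]
opening: 0.392
grasp_force: 30.0
```

The reaction is up to about 3.5 N, so the handle is on its stop. I'll release, rise, and go over the coupler grip point.

step_arm(steps=[[0,0,0,0,0,0,-0.4],[0,0,0,0,0,0,-0.4],[0,0,0,0,0,0,-0.4],[0,0,-0.1,0,0,0,-0.4],[0,0,-0.2,0,0,0,-0.6],[0,0,-0.3,0,0,0,-1],[0,0,-0.33,0,0,0,-1],[0,0,-0.33,0,0,0,-1]])

```text
time_s: 6.13
position: [0.6048, -0.2412, 0.2315]
tcp_rot: [[0.895, -0.446, 0.005], [-0.446, -0.895, -0.003], [0.006, 0.001, -1.0]]
force: [-0.5, -0.4, 0.4]
opening: 0.911
grasp_force: 0.0
```

step_arm(steps=[[-0.1,0,0,0,0,0,-1],[-0.2,0,0,0,0,0,-1],[-0.3,0,0,0,0,0,-1],[-0.3,-0.007,0.1,0,0,0,-1],[-0.3,-0.007,0.2,0,0,0,-1],[-0.3,-0.007,0.3,0,0,0,-1],[-0.3,-0.007,0.45,0,0,0,-1],[-0.3,-0.007,0.45,0,0,0,-1]])

```text
time_s: 6.8
position: [0.5173, -0.1945, 0.0848]
tcp_rot: [[0.895, -0.446, -0.017], [-0.446, -0.895, 0.01], [-0.019, -0.002, -1.0]]
force: [-1.7, 0.8, -1.0]
opening: 1.0
grasp_force: 0.0
```

```bash
python3 - <<'E'
from h import *
t=cam("top");s=cam("side");st=read_state();print(st["position"],st["force"],st["opening"])
a=cv2.convertScaleAbs(s["image"][110:200,315:435,::-1],alpha=1.3,beta=10);b=t["image"][160:250,330:450,::-1]
cv2.imwrite("pics/c7.png",np.hstack([cv2.resize(a,(480,360),interpolation=cv2.INTER_CUBIC),cv2.resize(b,(320,240))]) if 0 else cv2.resize(a,(800,600),interpolation=cv2.INTER_CUBIC))
E
```

```text
[ 0.52124971 -0.19677431  0.09034328] [-0.11117023  0.01224566  0.49832613] 1.002659414350743
```

View pics/c7.png

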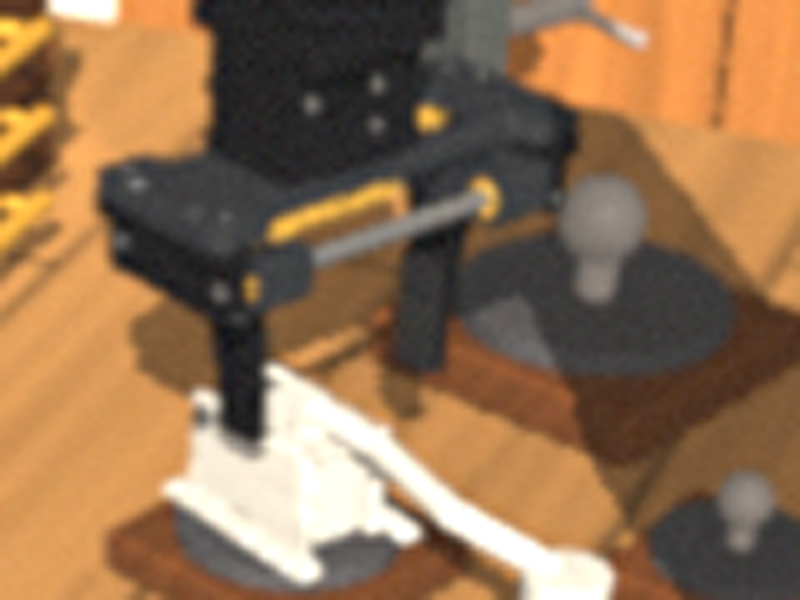

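The fingers straddle the housing. The near tip is at crop (243,440) and the far tip at (418,365). I'll work out the tip height from those points.

```bash
python3 - <<'E'
from h import *
s=np.load("side0.npy",allow_pickle=True).item();st=read_state();R=np.array(st["tcp_rot"]);p=np.array(st["position"])
from scipy.optimize import least_squares
for px,sg in(((351.5,175.5),-1),((377.7,164.7),1)):
    f=lambda q:proj(s,p+R@[0,q[0],q[1]])-px
    q=least_squares(f,[.05*sg,0]).x; print("tip in tool y,z",q)
print(p,R[:,2])
E
```

```text
tip in tool y,z [-0.04454615  0.00311936]
tip in tool y,z [0.05072819 0.00164782]
[ 0.52124971 -0.19677431  0.09034328] [-0.00737189  0.00456322 -0.99996242]
```

step_arm(steps=[[0.01,0,0.03,0,0,0,-1],[0.01,0,0.06,0,0,0,-1],[0.01,0,0.085,0,0,0,-1],[0.01,0,0.1,0,0,0,-1],[0.01,0,0.11,0,0,0,-1],[0.01,0,0.11,0,0,0,-1]])

```text
time_s: 7.4
position: [0.5264, -0.1995, 0.06]
tcp_rot: [[0.895, -0.446, -0.0], [-0.446, -0.895, 0.0], [-0.0, -0.0, -1.0]]
force: [-0.6, -0.7, 0.6]
opening: 0.999
grasp_force: 0.0
```

step_arm(steps=[[0,0,0.01,0,0,0,-1],[0,0,0.02,0,0,0,-1],[0,0,0.03,0,0,0,-1],[0,0,0.03,0,0,0,-1]])

```text
time_s: 7.73
position: [0.5263, -0.1995, 0.0507]
tcp_rot: [[0.895, -0.446, -0.001], [-0.446, -0.895, 0.0], [-0.001, -0.0, -1.0]]
force: [-0.3, 0.6, 0.5]
opening: 1.001
grasp_force: 0.0
```

step_arm(steps=[[0,0,0.01,0,0,0,-1],[0,0,0.018,0,0,0,-1],[0,0,0.018,0,0,0,-1],[0,0,0.018,0,0,0,1],[0,0,0.018,0,0,0,1],[0,0,0.018,0,0,0,1],[0,0,0.018,0,0,0,1],[0,0,0.018,0,0,0,1]])

```text
time_s: 8.4
position: [0.5267, -0.1997, 0.0459]
tcp_rot: [[0.895, -0.446, 0.0], [-0.446, -0.895, -0.0], [0.0, 0.0, -1.0]]
force: [0.2, 1.1, 0.2]
opening: 0.706
grasp_force: 0.0
```

step_arm(steps=[[0,0,0,0,0,0,1],[0,0,0,0,0,0,1],[0,0,0,0,0,0,1],[0,0,0,0,0,0,1]])

```text
time_s: 8.73
position: [0.5266, -0.1995, 0.0458]
tcp_rot: [[0.895, -0.446, 0.0], [-0.446, -0.895, 0.0], [-0.0, -0.0, -1.0]]
force: [-1.0, 0.5, 0.5]
opening: 0.504
grasp_force: 29.9
```

```bash
python3 - <<'E'
from h import *
st=read_state();print(st["position"],st["force"],st["moment"],st["opening"],st["grasp_force"])
E
```

```text
[ 0.526617   -0.19946636  0.04578083] [-1.0139815   0.46396982  0.51803031] [ 0.1014699   0.0088731  -0.10230576] 0.5041036194665257 29.857666385360062
```

The opening reads 44 mm, so the housing is gripped. I'll lift slowly off the park ball.

step_arm(steps=[[0,0,-0.01,0,0,0,1],[0,0,-0.02,0,0,0,1],[0,0,-0.03,0,0,0,1],[0,0,-0.04,0,0,0,1],[0,0,-0.055,0,0,0,1],[0,0,-0.07,0,0,0,1],[0,0,-0.085,0,0,0,1],[0,0,-0.1,0,0,0,1]])

```text
time_s: 9.4
position: [0.5272, -0.2002, 0.0768]
tcp_rot: [[0.895, -0.446, 0.002], [-0.446, -0.895, -0.001], [0.002, 0.0, -1.0]]
force: [0.4, -0.5, -7.4]
opening: 0.502
grasp_force: 29.8
```

step_arm(steps=[[0,0,-0.03,0,0,0,1],[0,0,-0.08,0,0,0,1],[0,0,-0.14,0,0,0,1],[0,0,-0.2,0,0,0,1],[0,0,-0.28,0,0,0,1],[0,0,-0.36,0,0,0,1],[0,0,-0.43,0,0,0,1],[0,0,-0.43,0,0,0,1]])

```text
time_s: 10.07
position: [0.5294, -0.2013, 0.2102]
tcp_rot: [[0.895, -0.446, 0.01], [-0.446, -0.895, -0.006], [0.011, 0.001, -1.0]]
force: [2.7, -0.6, -6.3]
opening: 0.506
grasp_force: 29.8
```

```bash
python3 - <<'E'
from h import *
t=cam("top");s=cam("side");st=read_state();print(st["position"],st["force"],st["moment"],st["opening"])
a=cv2.convertScaleAbs(s["image"][90:195,300:440,::-1],alpha=1.3,beta=10);b=t["image"][150:240,205:445,::-1]
np.save("top1.npy",t,allow_pickle=True);np.save("side1.npy",s,allow_pickle=True)
cv2.imwrite("pics/c8.png",np.vstack([cv2.resize(a,(400,300),interpolation=cv2.INTER_CUBIC).repeat(1,0) if 0 else cv2.copyMakeBorder(cv2.resize(a,(400,300),interpolation=cv2.INTER_CUBIC),0,0,0,400,cv2.BORDER_CONSTANT),cv2.resize(b,(800,300),interpolation=cv2.INTER_CUBIC)]))
E
```

```text
[ 0.52672667 -0.19979141  0.20566644] [ 0.83745157  0.60873561 -8.29938275] [0.10663872 0.14475008 0.03987135] 0.5050279527158005
```

View pics/c8.png

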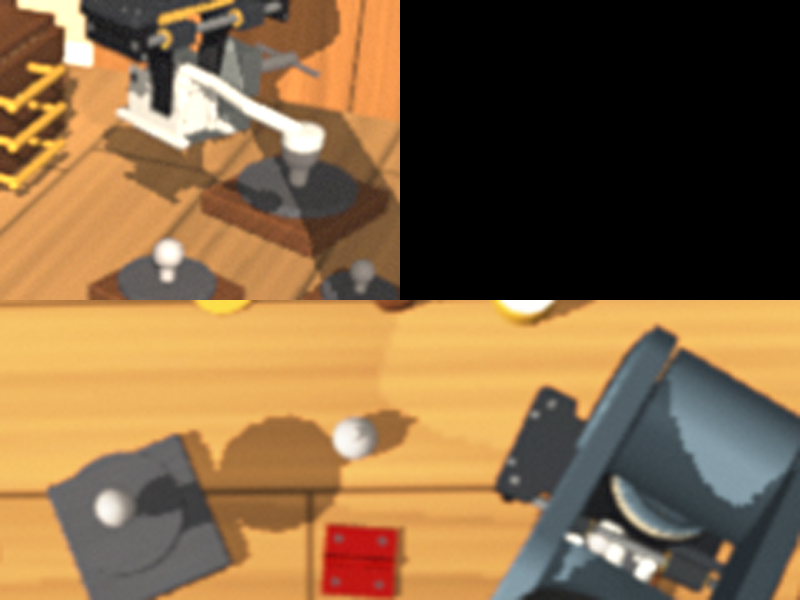

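The coupler is lifted, weighing about 8.3 N, and the park ball is visible in the side crop at (168,252). I'll measure that ball and the stand's ball numerically.

```bash
python3 - <<'E'
from h import *
from scipy.optimize import least_squares
t=np.load("top1.npy",allow_pickle=True).item();s=np.load("side1.npy",allow_pickle=True).item()
def blob(c,x,y,h,thr):
    g=cv2.cvtColor(c["image"],cv2.COLOR_RGB2HSV)[y-h:y+h,x-h:x+h]
    m=((g[...,1]<70)&(g[...,2]>thr)).astype(np.uint8)
    n,l,st,ce=cv2.connectedComponentsWithStats(m); i=1+np.argmax(st[1:,4]); w=st[i]
    ct=cv2.findContours((l==i).astype(np.uint8),0,1)[0][0]; (cx,cy),r=cv2.minEnclosingCircle(ct)
    return np.round([w[0]+x-h+(w[2]-1)/2,w[1]+y-h+(w[3]-1)/2,w[2],w[3],cx+x-h,cy+y-h,r],1)
for thr in(100,120,140):
    print(thr,"park side",blob(s,359,178,9,thr),"stand side",blob(s,283,231,10,thr),"stand top",blob(t,238,212,9,thr))
# expected ball radius px
for c,P in((s,[.54,-.204,.055]),(s,[.556,.176,.12]),(t,[.556,.176,.12])): print(proj(c,P),c["f"]*.015/np.linalg.norm(np.array(P)-np.array(c["world_from_camera"])[:3,3]))
print("park",onz(s,358.8,178.2,.055)[:2])
E
```

```text
100 park side [358.5 179.5  10.   14.  358.  179.6   6.7] stand side [282.5 232.   14.   17.  283.  232.2   8.4] stand top [237.5 211.5  18.   18.  237.5 211.5  12. ]
120 park side [358.5 179.5  10.   14.  358.  179.6   6.7] stand side [282.5 232.   14.   17.  283.  232.2   8.4] stand top [238.  212.   11.   13.  237.6 212.    6.2]
140 park side [358.5 178.   10.    9.  358.7 178.    4.8] stand side [282.  232.5  13.   16.  282.  232.5   8.1] stand top [237.5 212.   10.   11.  237.5 212.2   5.4]
[357.98826374 178.32556224] 5.442684453179666
[283.38840113 231.27228089] 7.279002854753905
[238.83301076 212.75157666] 5.861258175820589
park [ 0.53824906 -0.20562462]
```

```bash
python3 - <<'E'
from h import *
from scipy.optimize import least_squares
t=np.load("top1.npy",allow_pickle=True).item();s=np.load("side1.npy",allow_pickle=True).item()
print("park",onz(s,358.6,177.9,.055)[:2])
for a,b in(((238,212),(282.6,230.6)),((237.7,212),(282.6,230.6)),((238.3,212.3),(283,230.8))):
    r=least_squares(lambda P:np.r_[proj(t,P)-a,proj(s,P)-b],[.55,.17,.12]); print(r.x.round(4),np.round(r.fun,2))
st=read_state();R=np.array(st["tcp_rot"])
for px in((.538,-.206),(.540,-.204)):
    g=np.array([.5266,-.1995])+0; off=g-px; tgt=np.array([.556,.1765])+off; d=np.r_[tgt-np.array(st["position"])[:2],0]; print(off,tgt,R.T@d/.3)
E
```

```text
park [ 0.53936378 -0.20694679]
[0.5572 0.1776 0.1224] [ 0.07  0.16 -0.14 -0.03]
[0.5569 0.1782 0.1229] [ 0.1   0.23 -0.2  -0.04]
[0.5566 0.1769 0.1217] [ 0.06  0.14 -0.12 -0.02]
[-0.0114  0.0065] [0.5446 0.183 ] [-0.51550863 -1.16871766 -0.00150812]
[-0.0134  0.0045] [0.5426 0.181 ] [-0.51850408 -1.15977808 -0.00151235]
```

Grip geometry and the side ray agree on the park ball, at about (0.540,-0.206). The stand's ball is at about (0.557,0.1775,0.122), so its collar is near 0.095. That puts the target TCP at (0.543,0.184), with the yaw kept.

step_arm(steps=[[-0.02,-0.04,0,0,0,0,1],[-0.05,-0.11,0,0,0,0,1],[-0.08,-0.19,0,0,0,0,1],[-0.12,-0.27,0,0,0,0,1],[-0.16,-0.35,0,0,0,0,1],[-0.19,-0.43,0,0,0,0,1],[-0.23,-0.51,0,0,0,0,1],[-0.26,-0.585,0,0,0,0,1]])

```text
time_s: 10.83
position: [0.5324, -0.0051, 0.2025]
tcp_rot: [[0.895, -0.446, -0.006], [-0.446, -0.895, 0.002], [-0.006, 0.001, -1.0]]
force: [-0.2, -0.3, -8.6]
opening: 0.502
grasp_force: 29.8
```

step_arm(steps=[[-0.03,-0.08,0,0,0,0,1],[-0.07,-0.16,0,0,0,0,1],[-0.1,-0.24,0,0,0,0,1],[-0.14,-0.32,0,0,0,0,1],[-0.18,-0.4,0,0,0,0,1],[-0.21,-0.48,0,0,0,0,1],[-0.24,-0.54,0,0,0,0,1],[-0.26,-0.585,0,0,0,0,1]])

```text
time_s: 11.5
position: [0.5409, 0.1867, 0.2023]
tcp_rot: [[0.896, -0.444, -0.006], [-0.444, -0.896, 0.001], [-0.005, 0.002, -1.0]]
force: [0.5, -0.9, -8.1]
opening: 0.508
grasp_force: 29.8
```

step_arm(steps=[[0,0,0,0,0,0,1],[0,0,0,0,0,0,1],[0,0,0,0,0,0,1],[0,0,0,0,0,0,1],[0,0,0,0,0,0,1]])

```text
time_s: 11.92
position: [0.5431, 0.1832, 0.2042]
tcp_rot: [[0.895, -0.447, -0.001], [-0.447, -0.895, -0.0], [-0.001, 0.001, -1.0]]
force: [1.1, -0.5, -7.4]
opening: 0.503
grasp_force: 29.8
```

step_arm(steps=[[0,0,0.03,0,0,0,1],[0,0,0.06,0,0,0,1],[0,0,0.09,0,0,0,1],[0,0,0.12,0,0,0,1],[0,0,0.14,0,0,0,1],[0,0,0.145,0,0,0,1],[0,0,0.145,0,0,0,1]])

```text
time_s: 12.5
position: [0.5429, 0.184, 0.1602]
tcp_rot: [[0.895, -0.446, -0.002], [-0.446, -0.895, -0.0], [-0.002, 0.001, -1.0]]
force: [-0.3, -0.7, -7.6]
opening: 0.505
grasp_force: 29.8
```

step_arm(steps=[[0,0,0.003,0,0,0,1],[0,0,0.006,0,0,0,1],[0,0,0.01,0,0,0,1],[0,0,0.013,0,0,0,1],[0,0,0.013,0,0,0,1]])

```text
time_s: 12.92
position: [0.5434, 0.1841, 0.1574]
tcp_rot: [[0.895, -0.446, 0.0], [-0.446, -0.895, 0.0], [0.0, -0.0, -1.0]]
force: [-1.3, 0.7, -7.1]
opening: 0.505
grasp_force: 29.8
```

step_arm(steps=[[0,0,0.003,0,0,0,1],[0,0,0.006,0,0,0,1],[0,0,0.01,0,0,0,1],[0,0,0.01,0,0,0,1]])

```text
time_s: 13.25
position: [0.5433, 0.184, 0.1541]
tcp_rot: [[0.895, -0.446, -0.0], [-0.446, -0.895, -0.0], [-0.0, 0.0, -1.0]]
force: [-0.2, 0.2, -8.4]
opening: 0.501
grasp_force: 29.8
```

step_arm(steps=[[0,0,0.003,0,0,0,1],[0,0,0.006,0,0,0,1],[0,0,0.01,0,0,0,1],[0,0,0.01,0,0,0,1]])

```text
time_s: 13.58
position: [0.5433, 0.184, 0.1511]
tcp_rot: [[0.895, -0.446, -0.001], [-0.446, -0.895, -0.0], [-0.0, 0.0, -1.0]]
force: [-0.4, -0.3, -7.0]
opening: 0.504
grasp_force: 29.8
```

step_arm(steps=[[0,0,0.003,0,0,0,1],[0,0,0.006,0,0,0,1],[0,0,0.01,0,0,0,1],[0,0,0.01,0,0,0,1]])

```text
time_s: 13.92
position: [0.5433, 0.184, 0.1481]
tcp_rot: [[0.895, -0.446, -0.001], [-0.446, -0.895, -0.0], [-0.0, 0.0, -1.0]]
force: [-0.6, 0.4, -7.8]
opening: 0.504
grasp_force: 29.8
```

step_arm(steps=[[0,0,0.003,0,0,0,1],[0,0,0.006,0,0,0,1],[0,0,0.01,0,0,0,1],[0,0,0.01,0,0,0,1]])

```text
time_s: 14.25
position: [0.5439, 0.1839, 0.1454]
tcp_rot: [[0.895, -0.446, 0.001], [-0.446, -0.895, -0.0], [0.001, -0.0, -1.0]]
force: [0.9, -0.5, -7.0]
opening: 0.506
grasp_force: 29.8
```

step_arm(steps=[[0,0,0.003,0,0,0,1],[0,0,0.006,0,0,0,1],[0,0,0.01,0,0,0,1],[0,0,0.01,0,0,0,1]])

```text
time_s: 14.58
position: [0.5442, 0.1833, 0.1427]
tcp_rot: [[0.895, -0.445, 0.002], [-0.445, -0.895, -0.001], [0.002, 0.001, -1.0]]
force: [0.4, -3.6, -4.2]
opening: 0.506
grasp_force: 29.8
```

step_arm(steps=[[0,0,0.003,0,0,0,1],[0,0,0.006,0,0,0,1],[0,0,0.01,0,0,0,1],[0,0,0.01,0,0,0,1]])

```text
time_s: 14.92
position: [0.5442, 0.1826, 0.1398]
tcp_rot: [[0.895, -0.445, 0.002], [-0.445, -0.895, -0.003], [0.003, 0.002, -1.0]]
force: [1.5, -6.2, -3.2]
opening: 0.503
grasp_force: 29.8
```

step_arm(steps=[[0,0,0.003,0,0,0,1],[0,0,0.006,0,0,0,1],[0,0,0.01,0,0,0,1],[0,0,0.01,0,0,0,1]])

```text
time_s: 15.25
position: [0.5443, 0.1823, 0.1365]
tcp_rot: [[0.895, -0.445, 0.002], [-0.445, -0.895, -0.003], [0.003, 0.002, -1.0]]
force: [1.3, -8.2, -4.3]
opening: 0.505
grasp_force: 29.8
```

The ball is in the socket mouth and pushing the coupler towards -y, so I'll shift about 3 mm that way.

step_arm(steps=[[0.003,0.003,0,0,0,0,1],[0.007,0.008,0,0,0,0,1],[0.007,0.008,0,0,0,0,1]])

```text
time_s: 15.5
position: [0.544, 0.1812, 0.1358]
tcp_rot: [[0.895, -0.447, -0.001], [-0.447, -0.895, 0.001], [-0.001, -0.001, -1.0]]
force: [1.9, -1.6, -7.3]
opening: 0.505
grasp_force: 29.8
```

```bash
python3 - <<'E'
from h import *
for _ in range(3):
    capture("side"); st=read_state();print(st["position"].round(4),st["force"].round(1),st["moment"].round(2))
E
```

```text
[0.544  0.1812 0.1359] [ 0.9 -1.3 -7.7] [-0.21 -0.19  0.02]
[0.544  0.1812 0.1359] [ 1.2 -0.9 -6.6] [-0.24 -0.15  0.02]
[0.544  0.1812 0.1359] [ 1.4 -1.8 -8.3] [-0.22 -0.18  0.02]
```

step_arm(steps=[[0.001,0.001,0.004,0,0,0,1],[0.002,0.001,0.008,0,0,0,1],[0.002,0.001,0.012,0,0,0,1],[0.002,0.001,0.014,0,0,0,1],[0.002,0.001,0.014,0,0,0,1]])

```text
time_s: 16.07
position: [0.5441, 0.1807, 0.1317]
tcp_rot: [[0.895, -0.446, -0.001], [-0.446, -0.895, 0.0], [-0.001, 0.0, -1.0]]
force: [1.1, 0.4, -9.3]
opening: 0.503
grasp_force: 29.8
```

step_arm(steps=[[0,0,0.003,0,0,0,1],[0,0,0.007,0,0,0,1],[0,0,0.01,0,0,0,1],[0,0,0.01,0,0,0,1]])

```text
time_s: 16.4
position: [0.5443, 0.1805, 0.1289]
tcp_rot: [[0.895, -0.446, -0.001], [-0.446, -0.895, 0.0], [-0.001, 0.0, -1.0]]
force: [0.5, 0.3, -7.0]
opening: 0.508
grasp_force: 29.8
```

step_arm(steps=[[0,0,0.003,0,0,0,1],[0,0,0.007,0,0,0,1],[0,0,0.007,0,0,0,1]])

```text
time_s: 16.65
position: [0.5445, 0.1804, 0.1268]
tcp_rot: [[0.895, -0.446, -0.0], [-0.446, -0.895, -0.0], [-0.0, 0.0, -1.0]]
force: [0.3, 0.5, -7.9]
opening: 0.504
grasp_force: 29.8
```

Lateral forces are nil now. I'll continue gently, 1 to 2 mm at a time.

step_arm(steps=[[0,0,0.003,0,0,0,1],[0,0,0.007,0,0,0,1],[0,0,0.007,0,0,0,1]])

```text
time_s: 16.9
position: [0.5449, 0.1805, 0.1255]
tcp_rot: [[0.895, -0.446, 0.001], [-0.446, -0.895, 0.0], [0.001, -0.0, -1.0]]
force: [-0.5, 0.0, -3.5]
opening: 0.508
grasp_force: 29.8
```

step_arm(steps=[[0,0,0.003,0,0,0,1],[0,0,0.007,0,0,0,1],[0,0,0.007,0,0,0,1]])

```text
time_s: 17.15
position: [0.5453, 0.1807, 0.1241]
tcp_rot: [[0.895, -0.446, 0.002], [-0.446, -0.895, 0.0], [0.002, -0.001, -1.0]]
force: [-2.3, -0.6, 2.3]
opening: 0.507
grasp_force: 29.8
```

step_arm(steps=[[0,0,0.003,0,0,0,1],[0,0,0.007,0,0,0,1],[0,0,0.007,0,0,0,1]])

```text
time_s: 17.4
position: [0.5457, 0.1804, 0.1215]
tcp_rot: [[0.895, -0.446, 0.003], [-0.446, -0.895, 0.0], [0.003, -0.001, -1.0]]
force: [0.4, -0.2, -3.4]
opening: 0.504
grasp_force: 29.8
```

step_arm(steps=[[0,0,0.003,0,0,0,1],[0,0,0.006,0,0,0,1],[0,0,0.006,0,0,0,1]])

```text
time_s: 17.65
position: [0.5457, 0.1803, 0.1192]
tcp_rot: [[0.895, -0.446, 0.002], [-0.446, -0.895, -0.0], [0.002, -0.001, -1.0]]
force: [-0.0, -1.2, 0.2]
opening: 0.505
grasp_force: 29.8
```

step_arm(steps=[[0,0,0.003,0,0,0,1],[0,0,0.005,0,0,0,1],[0,0,0.005,0,0,0,1]])

```text
time_s: 17.9
position: [0.5449, 0.1803, 0.1166]
tcp_rot: [[0.895, -0.446, 0.0], [-0.446, -0.895, -0.0], [0.0, 0.0, -1.0]]
force: [2.5, -0.9, -5.9]
opening: 0.501
grasp_force: 29.8
```

step_arm(steps=[[0,0,0.003,0,0,0,1],[0,0,0.005,0,0,0,1],[0,0,0.005,0,0,0,1]])

```text
time_s: 18.15
position: [0.5439, 0.1805, 0.1149]
tcp_rot: [[0.895, -0.446, -0.002], [-0.446, -0.895, 0.0], [-0.002, 0.001, -1.0]]
force: [1.8, 0.8, -7.9]
opening: 0.504
grasp_force: 29.8
```

step_arm(steps=[[0,0,0.002,0,0,0,1],[0,0,0.004,0,0,0,1],[0,0,0.004,0,0,0,1]])

```text
time_s: 18.4
position: [0.5439, 0.1806, 0.1143]
tcp_rot: [[0.895, -0.446, -0.002], [-0.446, -0.895, 0.0], [-0.002, 0.001, -1.0]]
force: [-0.1, -0.4, -6.7]
opening: 0.506
grasp_force: 29.8
```

step_arm(steps=[[0,0,0.002,0,0,0,1],[0,0,0.003,0,0,0,1],[0,0,0.003,0,0,0,1]])

```text
time_s: 18.65
position: [0.5439, 0.1806, 0.1135]
tcp_rot: [[0.895, -0.446, -0.002], [-0.446, -0.895, 0.0], [-0.002, 0.001, -1.0]]
force: [-0.7, 1.1, -6.5]
opening: 0.503
grasp_force: 29.8
```

step_arm(steps=[[0,0,0.002,0,0,0,1],[0,0,0.003,0,0,0,1],[0,0,0.003,0,0,0,1]])

```text
time_s: 18.9
position: [0.544, 0.1806, 0.1129]
tcp_rot: [[0.895, -0.446, -0.001], [-0.446, -0.895, 0.0], [-0.001, 0.0, -1.0]]
force: [-1.7, 1.5, -4.1]
opening: 0.505
grasp_force: 29.8
```

step_arm(steps=[[0,0,0.002,0,0,0,1],[0,0,0.003,0,0,0,1],[0,0,0.003,0,0,0,1]])

```text
time_s: 19.15
position: [0.5442, 0.1804, 0.1118]
tcp_rot: [[0.895, -0.446, -0.001], [-0.446, -0.895, -0.0], [-0.001, 0.001, -1.0]]
force: [-2.2, 1.5, -5.6]
opening: 0.503
grasp_force: 29.8
```

step_arm(steps=[[0,0,0.002,0,0,0,1],[0,0,0.002,0,0,0,1],[0,0,0.002,0,0,0,1]])

```text
time_s: 19.4
position: [0.5442, 0.1804, 0.1115]
tcp_rot: [[0.895, -0.446, -0.001], [-0.446, -0.895, -0.0], [-0.001, 0.0, -1.0]]
force: [-3.9, 0.2, -2.7]
opening: 0.502
grasp_force: 29.8
```

step_arm(steps=[[-0.002,-0.001,0.002,0,0,0,1],[-0.002,-0.001,0.003,0,0,0,1],[-0.002,-0.001,0.003,0,0,0,1]])

```text
time_s: 19.65
position: [0.5442, 0.1805, 0.1115]
tcp_rot: [[0.895, -0.446, 0.0], [-0.446, -0.895, -0.001], [0.001, 0.001, -1.0]]
force: [-5.0, -1.3, 4.1]
opening: 0.506
grasp_force: 29.8
```

step_arm(steps=[[0,0,0.002,0,0,0,1],[0,0,0.002,0,0,0,1],[0,0,0.002,0,0,0,1]])

```text
time_s: 19.9
position: [0.5442, 0.1804, 0.1114]
tcp_rot: [[0.895, -0.446, 0.0], [-0.446, -0.895, -0.001], [0.001, 0.001, -1.0]]
force: [-6.1, -2.9, 7.5]
opening: 0.503
grasp_force: 29.8
```

```bash
python3 - <<'E'
from h import *
for _ in range(3):
    capture("side"); st=read_state();print(st["position"].round(4),st["force"].round(1),st["moment"].round(2))
E
```

```text
[0.5442 0.1805 0.1115] [-5.4 -1.7  8. ] [-0.08  0.94  0.01]
[0.5442 0.1805 0.1115] [-6.1 -1.1  7.2] [-0.04  1.    0.04]
[0.5442 0.1804 0.1114] [-5.  -1.5  7.5] [-0.01  1.   -0.04]
```

It stopped firmly at z=0.1115, 15 mm below where the plungers took up, so the coupler is home at about 15 N contact. I'll ease the pressure, open, and rise.

step_arm(steps=[[0,0,-0.002,0,0,0,1],[0,0,-0.003,0,0,0,1],[0,0,-0.003,0,0,0,-1],[0,0,-0.003,0,0,0,-1],[0,0,-0.003,0,0,0,-1],[0,0,-0.003,0,0,0,-1],[0,0,-0.003,0,0,0,-1],[0,0,-0.003,0,0,0,-1]])

```text
time_s: 20.72
position: [0.5448, 0.1811, 0.1109]
tcp_rot: [[0.895, -0.446, 0.001], [-0.446, -0.895, 0.0], [0.001, -0.001, -1.0]]
force: [-0.2, 0.6, -1.1]
opening: 0.873
grasp_force: 0.0
```

step_arm(steps=[[0,0,-0.05,0,0,0,-1],[0,0,-0.12,0,0,0,-1],[0,0,-0.2,0,0,0,-1],[0,0,-0.3,0,0,0,-1],[0,0,-0.4,0,0,0,-1],[0,0,-0.5,0,0,0,-0.4],[0,0,-0.52,0,0,0,-0.4],[0,0,-0.52,0,0,0,-0.4]])

```text
time_s: 21.38
position: [0.5461, 0.1813, 0.2697]
tcp_rot: [[0.895, -0.446, 0.007], [-0.446, -0.895, 0.001], [0.006, -0.004, -1.0]]
force: [0.1, -0.0, 0.9]
opening: 0.856
grasp_force: 0.0
```

```bash
python3 - <<'E'
from h import *
s=cam("side");st=read_state();p=st["position"];R=np.array(st["tcp_rot"]);print(p,st["force"],st["opening"])
print("shift",R.T@(np.array([.623,.1385,.195])-p)/.3)
# wooden bar in the side view near its expected place
e=proj(s,[.545+.095*.895,.1804-.095*.446,.2035]); x,y=e.astype(int); r=s["image"][y-20:y+20,x-25:x+25].astype(int)
m=((r[...,0]>r[...,2]*1.9)&(r[...,0]<150)&(r[...,1]<.58*r[...,0])).astype(np.uint8)
n,l,q,ce=cv2.connectedComponentsWithStats(m); print(e,[(q[i].tolist(),ce[i]+[x-25,y-20]) for i in range(1,n) if q[i][4]>15])
E
```

```text
[0.54459782 0.18108288 0.26751558] [-0.3946436  -0.52109036 -0.34566729] 0.8096204720034723
shift [0.2967827  0.01087349 0.24223209]
[259.76267086 179.91247625] [([4, 0, 21, 10, 132], array([248.56818182, 162.87121212])), ([34, 0, 16, 14, 136], array([275.01470588, 164.41176471])), ([21, 17, 13, 9, 72], array([260.68055556, 179.93055556])), ([18, 32, 13, 8, 60], array([257.78333333, 195.13333333]))]
```

The bar blob at (260.7,179.9) sits where predicted, (259.8,179.9). I'll move over it, descend, and pinch.

step_arm(steps=[[0.1,0.01,0,0,0,0,-0.4],[0.2,0.01,0,0,0,0,-0.4],[0.297,0.01,0,0,0,0,-0.4],[0.297,0.01,0,0,0,0,-0.4],[0.297,0.01,0.06,0,0,0,-0.4],[0.297,0.01,0.12,0,0,0,-0.4],[0.297,0.01,0.18,0,0,0,-0.4],[0.297,0.01,0.23,0,0,0,-0.4]])

```text
time_s: 22.1
position: [0.6202, 0.1386, 0.194]
tcp_rot: [[0.895, -0.446, -0.006], [-0.446, -0.895, -0.0], [-0.006, 0.003, -1.0]]
force: [0.1, 0.2, 0.6]
opening: 0.705
grasp_force: 0.0
```

step_arm(steps=[[0,0,0.012,0,0,0,-0.4],[0,0,0.012,0,0,0,-0.4],[0,0,0.012,0,0,0,1],[0,0,0.012,0,0,0,1],[0,0,0.012,0,0,0,1],[0,0,0.012,0,0,0,1],[0,0,0.012,0,0,0,1],[0,0,0.012,0,0,0,1]])

```text
time_s: 22.77
position: [0.6232, 0.1388, 0.1951]
tcp_rot: [[0.895, -0.446, 0.002], [-0.446, -0.895, 0.0], [0.001, -0.001, -1.0]]
force: [0.9, 0.3, 1.1]
opening: 0.39
grasp_force: 30.0
```

step_arm(steps=[[0,0,0,0,0,0,1],[0,0,0,0,0,0,1]])

```text
time_s: 22.93
position: [0.6234, 0.1386, 0.1949]
tcp_rot: [[0.895, -0.446, 0.002], [-0.446, -0.895, 0.0], [0.002, -0.001, -1.0]]
force: [1.1, 0.9, 1.2]
opening: 0.39
grasp_force: 30.0
```

step_arm(steps=[[0.013,0,0.01,0,0,0,1],[0.026,0,0.02,0,0,0,1],[0.037,0,0.03,0,0,0,1],[0.049,0,0.042,0,0,0,1],[0.059,0,0.054,0,0,0,1],[0.069,0,0.067,0,0,0,1],[0.078,0,0.08,0,0,0,1],[0.087,0,0.094,0,0,0,1]])

```text
time_s: 23.6
position: [0.6464, 0.1266, 0.1655]
tcp_rot: [[0.895, -0.446, -0.0], [-0.446, -0.895, -0.0], [0.0, 0.0, -1.0]]
force: [1.2, -1.3, 2.1]
opening: 0.393
grasp_force: 30.0
```

step_arm(steps=[[0.007,0,0.014,0,0,0,1],[0.014,0,0.029,0,0,0,1],[0.02,0,0.044,0,0,0,1],[0.025,0,0.059,0,0,0,1],[0.029,0,0.075,0,0,0,1],[0.033,0,0.09,0,0,0,1],[0.035,0,0.106,0,0,0,1],[0.035,0,0.106,0,0,0,1]])

```text
time_s: 24.27
position: [0.6551, 0.122, 0.1329]
tcp_rot: [[0.895, -0.446, -0.001], [-0.446, -0.895, -0.0], [-0.001, 0.001, -1.0]]
force: [1.0, -1.8, 0.6]
opening: 0.393
grasp_force: 30.0
```

step_arm(steps=[[0,0,0.007,0,0,0,1],[0.001,0,0.014,0,0,0,1],[0.001,0,0.014,0,0,0,1]])

```text
time_s: 24.52
position: [0.6555, 0.122, 0.1303]
tcp_rot: [[0.895, -0.446, -0.0], [-0.446, -0.895, -0.0], [-0.0, 0.0, -1.0]]
force: [0.2, -2.2, 3.3]
opening: 0.39
grasp_force: 30.0
```

step_arm(steps=[[0,0,0.004,0,0,0,1],[0,0,0.005,0,0,0,1],[0,0,0.005,0,0,0,1]])

```text
time_s: 24.77
position: [0.6556, 0.122, 0.1297]
tcp_rot: [[0.895, -0.445, 0.0], [-0.445, -0.895, -0.0], [0.001, 0.0, -1.0]]
force: [-1.6, -2.7, 6.7]
opening: 0.39
grasp_force: 30.0
```

step_arm(steps=[[0,0,0.003,0,0,0,1],[0,0,0.003,0,0,0,1],[0,0,0.003,0,0,0,1]])

```text
time_s: 25.02
position: [0.6562, 0.1219, 0.1288]
tcp_rot: [[0.895, -0.445, 0.002], [-0.445, -0.895, -0.001], [0.002, -0.0, -1.0]]
force: [0.3, -2.2, 4.7]
opening: 0.389
grasp_force: 30.0
```

step_arm(steps=[[0,0,0.003,0,0,0,1],[0,0,0.003,0,0,0,1],[0,0,0.003,0,0,0,1]])

```text
time_s: 25.27
position: [0.6566, 0.1219, 0.1281]
tcp_rot: [[0.895, -0.446, 0.003], [-0.446, -0.895, -0.0], [0.002, -0.001, -1.0]]
force: [0.5, -1.9, 6.9]
opening: 0.391
grasp_force: 30.0
```

step_arm(steps=[[0,0,0.003,0,0,0,1],[0,0,0.003,0,0,0,1],[0,0,0.003,0,0,0,1]])

```text
time_s: 25.52
position: [0.6569, 0.1218, 0.1275]
tcp_rot: [[0.895, -0.446, 0.003], [-0.446, -0.895, -0.001], [0.003, -0.001, -1.0]]
force: [-0.3, -3.2, 6.9]
opening: 0.389
grasp_force: 30.0
```

step_arm(steps=[[0,0,0.003,0,0,0,1],[0,0,0.003,0,0,0,1],[0,0,0,0,0,0,-0.4],[0,0,0,0,0,0,-0.4],[0,0,0,0,0,0,-0.4],[0,0,-0.05,0,0,0,-0.4],[0,0,-0.15,0,0,0,-0.4],[0,0,-0.2,0,0,0,1]])

```text
time_s: 26.18
position: [0.6558, 0.1228, 0.187]
tcp_rot: [[0.895, -0.446, 0.0], [-0.446, -0.895, 0.001], [-0.0, -0.001, -1.0]]
force: [1.7, 0.3, 0.7]
opening: 0.654
grasp_force: 0.0
```

step_arm(steps=[[0,0,0,0,0,0,1],[0,0,0,0,0,0,1],[0,0,0,0,0,0,1],[0,0,0,0,0,0,1],[0,0,0,0,0,0,1],[0,0,0,0,0,0,1],[0,0,0,0,0,0,1],[0,0,0,0,0,0,1]])

```text
time_s: 26.85
position: [0.6555, 0.1221, 0.1853]
tcp_rot: [[0.895, -0.446, -0.001], [-0.446, -0.895, 0.0], [-0.001, 0.0, -1.0]]
force: [-0.9, -0.3, -0.4]
opening: 0.104
grasp_force: 0.0
```

```bash
python3 - <<'E'
from h import *
s=cam("side");t=cam("top");st=read_state();p=st["position"];print(p,st["force"],st["opening"])
o=np.array([.5442+.015*.895,.1804-.015*.446,.0935]);u=np.array([.895,-.446,0])
for a in(0,.03,.06,.1):
    f=.0704+a; e=proj(s,o+u*(.032+.0852*np.cos(f))+[0,0,.04+.0852*np.sin(f)]); print(a,e.round(1))
x,y=int(e[0]),int(e[1])+5; r=s["image"][y-20:y+20,x-25:x+25].astype(int)
m=((r[...,0]>r[...,2]*1.9)&(r[...,0]<150)&(r[...,1]<.58*r[...,0])).astype(np.uint8)
n,l,q,ce=cv2.connectedComponentsWithStats(m); print([(q[i].tolist(),(ce[i]+[x-25,y-20]).round(1)) for i in range(1,n) if q[i][4]>15])
E
```

```text
[0.65568163 0.12211771 0.18570304] [ 0.26960723 -0.25217415 -0.29753046] 0.04057859093072718
0 [253.3 198.6]
0.03 [253.3 197.7]
0.06 [253.3 196.8]
0.1 [253.3 195.6]
[([20, 12, 19, 17, 128], array([257.7, 197.9]))]
```

Next I'll press the bar from above with the fingers shut, to be sure it's fully down. Contact is expected near TCP 0.150.

step_arm(steps=[[0,0,0.03,0,0,0,1],[0,0,0.06,0,0,0,1],[0,0,0.08,0,0,0,1],[0,0,0.09,0,0,0,1],[0,0,0.095,0,0,0,1],[0,0,0.095,0,0,0,1]])

```text
time_s: 27.45
position: [0.6554, 0.1221, 0.1566]
tcp_rot: [[0.895, -0.446, -0.001], [-0.446, -0.895, -0.0], [-0.001, 0.001, -1.0]]
force: [0.1, 0.3, 0.3]
opening: 0.005
grasp_force: 0.0
```

step_arm(steps=[[0,0,0.004,0,0,0,1],[0,0,0.008,0,0,0,1],[0,0,0.01,0,0,0,1],[0,0,0.01,0,0,0,1]])

```text
time_s: 27.78
position: [0.6558, 0.1221, 0.1545]
tcp_rot: [[0.895, -0.446, 0.0], [-0.446, -0.895, 0.0], [0.0, -0.0, -1.0]]
force: [-0.5, 0.1, -0.3]
opening: 0.009
grasp_force: 0.0
```

step_arm(steps=[[0,0,0.003,0,0,0,1],[0,0,0.005,0,0,0,1],[0,0,0.005,0,0,0,1]])

```text
time_s: 28.03
position: [0.6556, 0.1221, 0.1528]
tcp_rot: [[0.895, -0.446, -0.0], [-0.446, -0.895, 0.0], [-0.0, 0.0, -1.0]]
force: [0.1, 0.0, 0.4]
opening: 0.003
grasp_force: 0.0
```

step_arm(steps=[[0,0,0.003,0,0,0,1],[0,0,0.005,0,0,0,1],[0,0,0.005,0,0,0,1]])

```text
time_s: 28.28
position: [0.6556, 0.1221, 0.1512]
tcp_rot: [[0.895, -0.446, -0.0], [-0.446, -0.895, -0.0], [-0.0, 0.0, -1.0]]
force: [-0.5, -0.7, 0.0]
opening: 0.005
grasp_force: 0.0
```

step_arm(steps=[[0,0,0.003,0,0,0,1],[0,0,0.004,0,0,0,1],[0,0,0.004,0,0,0,1]])

```text
time_s: 28.53
position: [0.6556, 0.1221, 0.15]
tcp_rot: [[0.895, -0.446, -0.0], [-0.446, -0.895, -0.0], [-0.0, 0.0, -1.0]]
force: [0.4, 0.5, 0.3]
opening: 0.009
grasp_force: 0.0
```

step_arm(steps=[[0,0,0.003,0,0,0,1],[0,0,0.004,0,0,0,1],[0,0,0.004,0,0,0,1]])

```text
time_s: 28.78
position: [0.6556, 0.1221, 0.1488]
tcp_rot: [[0.895, -0.446, -0.0], [-0.446, -0.895, 0.0], [-0.0, 0.0, -1.0]]
force: [-1.0, 0.1, -0.0]
opening: 0.005
grasp_force: 0.0
```

step_arm(steps=[[0,0,0.003,0,0,0,1],[0,0,0.005,0,0,0,1],[0,0,0.005,0,0,0,1]])

```text
time_s: 29.03
position: [0.6556, 0.1221, 0.1473]
tcp_rot: [[0.895, -0.446, -0.0], [-0.446, -0.895, 0.0], [-0.0, 0.0, -1.0]]
force: [-0.1, -0.5, -0.3]
opening: 0.005
grasp_force: 0.0
```

step_arm(steps=[[0,0,0.003,0,0,0,1],[0,0,0.005,0,0,0,1],[0,0,0.005,0,0,0,1]])

```text
time_s: 29.28
position: [0.6556, 0.1221, 0.1458]
tcp_rot: [[0.895, -0.446, -0.0], [-0.446, -0.895, -0.0], [-0.0, 0.0, -1.0]]
force: [-0.0, 0.1, -0.4]
opening: 0.006
grasp_force: 0.0
```

step_arm(steps=[[0,0,0.003,0,0,0,1],[0,0,0.005,0,0,0,1],[0,0,0.005,0,0,0,1]])

```text
time_s: 29.53
position: [0.6556, 0.1221, 0.1443]
tcp_rot: [[0.895, -0.446, -0.0], [-0.446, -0.895, -0.0], [-0.0, 0.0, -1.0]]
force: [0.4, -0.0, -0.3]
opening: 0.008
grasp_force: 0.0
```

step_arm(steps=[[0.01,0,0.003,0,0,0,1],[0.01,0,0.005,0,0,0,1],[0.01,0,0.005,0,0,0,1]])

```text
time_s: 29.78
position: [0.6584, 0.1208, 0.1434]
tcp_rot: [[0.895, -0.446, -0.0], [-0.446, -0.895, 0.0], [-0.0, -0.0, -1.0]]
force: [-2.3, 1.0, 3.5]
opening: 0.006
grasp_force: 1.8
```

step_arm(steps=[[0,0,0.003,0,0,0,1],[0,0,0.005,0,0,0,1],[0,0,0.005,0,0,0,1]])

```text
time_s: 30.03
position: [0.6587, 0.1208, 0.1427]
tcp_rot: [[0.895, -0.446, 0.001], [-0.446, -0.895, -0.0], [0.001, -0.0, -1.0]]
force: [-2.2, 1.3, 6.9]
opening: 0.006
grasp_force: 3.5
```

step_arm(steps=[[0,0,0.003,0,0,0,1],[0,0,0.005,0,0,0,1],[0,0,0.005,0,0,0,1]])

```text
time_s: 30.28
position: [0.6596, 0.1203, 0.1413]
tcp_rot: [[0.895, -0.446, 0.003], [-0.446, -0.895, -0.001], [0.003, -0.001, -1.0]]
force: [0.4, -1.1, 4.7]
opening: 0.008
grasp_force: 2.2
```

step_arm(steps=[[-0.01,0,0.003,0,0,0,1],[-0.01,0,0.005,0,0,0,1],[-0.01,0,0.005,0,0,0,1]])

```text
time_s: 30.53
position: [0.6595, 0.1207, 0.1408]
tcp_rot: [[0.895, -0.446, 0.009], [-0.446, -0.895, -0.002], [0.009, -0.002, -1.0]]
force: [1.6, -3.5, 6.2]
opening: 0.006
grasp_force: 3.4
```

step_arm(steps=[[0,0,0.003,0,0,0,1],[0,0,0.005,0,0,0,1],[0,0,0.005,0,0,0,1]])

```text
time_s: 30.78
position: [0.6601, 0.1204, 0.1398]
tcp_rot: [[0.895, -0.446, 0.011], [-0.446, -0.895, -0.003], [0.011, -0.002, -1.0]]
force: [2.2, -4.2, 8.1]
opening: 0.009
grasp_force: 3.7
```

step_arm(steps=[[0,0,0.003,0,0,0,1],[0,0,0.005,0,0,0,1],[0,0,0.005,0,0,0,1]])

```text
time_s: 31.03
position: [0.6607, 0.1203, 0.1388]
tcp_rot: [[0.895, -0.446, 0.012], [-0.446, -0.895, -0.003], [0.012, -0.003, -1.0]]
force: [2.6, -3.2, 9.4]
opening: 0.004
grasp_force: 4.6
```

```bash
python3 - <<'E'
from h import *
for _ in range(3):
    s=cam("side"); st=read_state();print(st["position"].round(4),st["force"].round(1),st["moment"].round(2))
np.save("side2.npy",s,allow_pickle=True)
# white coupler pixels: principal direction of the tube/foot in side view, vs expected foot line
E
```

```text
[0.6606 0.1203 0.1388] [ 2.7 -3.6  8.9] [-0.6  -0.53  0.03]
[0.6606 0.1203 0.1388] [ 3.3 -4.4  9.1] [-0.63 -0.5   0.03]
[0.6607 0.1203 0.1388] [ 2.8 -2.7  8.4] [-0.56 -0.47 -0.01]
```

The slow yield above about 5 N matches the whole coupler tipping on its foot edge, so the handle is already down. I'll back off at once, clear the view, and measure.

step_arm(steps=[[0,0,-0.02,0,0,0,1],[0,0,-0.04,0,0,0,1],[0,0,-0.1,0,0,0,1],[0,0,-0.2,0,0,0,1],[0,0,-0.3,0,0,0,1],[0,0,-0.4,0,0,0,1],[0,0.1,-0.45,0,0,0,1],[0,0.2,-0.45,0,0,0,1]])

```text
time_s: 31.85
position: [0.6312, 0.0693, 0.2748]
tcp_rot: [[0.897, -0.443, 0.009], [-0.443, -0.897, -0.0], [0.008, -0.004, -1.0]]
force: [1.0, -1.1, 0.8]
opening: 0.006
grasp_force: 0.0
```

step_arm(steps=[[0,0.13,0,0,0,0,1],[0,0.26,0,0,0,0,1],[0,0.39,0,0,0,0,1],[0,0.52,0,0,0,0,1],[0,0.65,0,0,0,0,1],[0,0.78,0,0,0,0,1],[0,0.9,0,0,0,0,1],[0,0.9,0,0,0,0,1]])

```text
time_s: 32.52
position: [0.5058, -0.1782, 0.27]
tcp_rot: [[0.892, -0.451, -0.003], [-0.451, -0.892, -0.002], [-0.001, 0.003, -1.0]]
force: [1.0, 0.4, -0.3]
opening: 0.005
grasp_force: 0.0
```

```bash
cat > m.py <<'E'
from h import *
from scipy.optimize import least_squares
t=cam("top");s=cam("side")
t0=np.load("top0.npy",allow_pickle=True).item();s0=np.load("side0.npy",allow_pickle=True).item()
D=np.array([.0176,.3799,.0657])
def barpix(c,e,h=14):
    x,y=np.round(e).astype(int); r=c["image"][y-h:y+h,x-h:x+h].astype(int)
    m=((r[...,0]>r[...,2]*1.6)&(r[...,0]<150)&(r[...,1]<.62*r[...,0])).astype(np.uint8)
    n,l,q,ce=cv2.connectedComponentsWithStats(m)
    return [(q[i].tolist(),(ce[i]+[x-h,y-h]).round(1)) for i in range(1,n) if q[i][4]>12]
B=np.array([.641,-.258,.074])
for nm,c0,c in(("top",t0,t),("side",s0,s)):
    print(nm,"park",proj(c0,B).round(1),barpix(c0,proj(c0,B))); print("  now",proj(c,B+D).round(1),barpix(c,proj(c,B+D)))
def tip(c,e,h=12):
    x,y=np.round(e).astype(int); g=cv2.cvtColor(c["image"],cv2.COLOR_RGB2HSV)[y-h:y+h,x-h:x+h]
    m=((g[...,1]<60)&(g[...,2]>150)).astype(np.uint8); n,l,q,ce=cv2.connectedComponentsWithStats(m); return [(q[i].tolist(),(ce[i]+[x-h,y-h]).round(1)) for i in range(1,n) if q[i][4]>12]
E_=np.array([.3992,-.1306,.0708])
for nm,c0,c in(("top",t0,t),("side",s0,s)):
    print(nm,"tube park",proj(c0,E_).round(1),tip(c0,proj(c0,E_))); print("  now",proj(c,E_+D).round(1),tip(c,proj(c,E_+D)))
cv2.imwrite("pics/z_side.png",s["image"][:,:,::-1]);cv2.imwrite("pics/z_top.png",t["image"][:,:,::-1])
print(read_state()["position"])
E
python3 m.py
```

```text
top park [406.  181.3] [([10, 9, 11, 9, 44], array([407.3, 180. ]))]
  now [259.5 171.2] [([10, 9, 11, 9, 36], array([260.7, 169.6]))]
side park [332.7 156.9] [([9, 11, 10, 7, 33], array([331.5, 156.3]))]
  now [254.7 199. ] [([7, 6, 20, 18, 185], array([258. , 197.9]))]
top tube park [360.1 274.2] [([6, 0, 13, 19, 166], array([360.2, 272.2]))]
  now [207.5 268. ] [([4, 0, 14, 19, 184], array([206.9, 266.5]))]
side tube park [399.8 198. ] [([0, 2, 19, 15, 149], array([397.6, 195.6]))]
  now [330.2 265.3] [([0, 0, 22, 20, 289], array([328.9, 263.1]))]
[ 0.50775149 -0.17392568  0.27007556]
```

```bash
python3 - <<'E'
from h import *
s=cam("side");s0=np.load("side0.npy",allow_pickle=True).item()
a=s["image"].astype(int);b=s0["image"].astype(int)
x0,x1,y0,y1=244,268,188,208
d=np.abs(a-b).sum(2)[y0:y1,x0:x1]
R=a[y0:y1,x0:x1]; ratio=(100*R[...,1]/R[...,0]).astype(int)
print("diff");print(d)
print("R");print(R[...,0])
print("park G/R", (100*b[150:163,326:340,1]/b[150:163,326:340,0]).astype(int)); print("park R",b[150:163,326:340,0])
print("now G/R");print(ratio)
E
```

```text
diff
[[ 20  24  32  22  24  14  20  19  22  19  15  19  21  19  20  20  27  19
   24  22  21  23  23  14]
 [ 23  13  14  11  31  27  23  16  15  19  22  21  24  18  22  13  18  16
   14  20  22  21  17  30]
 [ 24  21  20  19  18  13  16  31  17  22  29  17  25  19  18  17  14  15
   17  24  23  16  24  21]
 [ 22  12  20  23  20  16  18  22  20  18  11   9   9  10  18  14   9  12
   12  11  18  19  11  22]
 [ 21  19  23  18  23  17  21  13  15  19  19   9   9   5  10   4   4  15
   10  17  17  16   7  23]
 [ 20  23  23  14  24  26  18  23  19   7   3   4   5   6   9   8  11   8
    9   9   8  12  13  12]
 [ 23  22  16  15  29  17  18  12   3   7   5   3  12  24  16  22   3   7
    9  16   8  12  10  18]
 [ 25  17  19  27  23  23  18  11   5  16  25  30  40  45  48  33  12   7
    6   7   9  11   9   4]
 [ 22  24  19  19   6  11  16  15  37  50  64  59  67  66  64  62  38   3
    6   5  13  11   7   6]
 [ 19  18  15  14  76 104  64  17  58  72  67  97  94  73  62  58  43   5
    2  16   8   9   6   2]
 [ 22  26  15  37 102 105  56  14  56  63  95 141 176 121  70  35  13   4
    6   2  
[... 5127 characters left out ...]
54 57 57 56 55 58 60 68]
 [68 68 68 64 58 56 57 57 57 56 69 85 92 92 89 72 58 56 58 57 55 58 59 66]
 [68 68 67 62 56 56 57 56 56 61 77 89 92 93 94 90 76 57 54 54 55 55 62 65]
 [68 69 67 63 58 56 55 56 57 61 80 90 92 91 92 93 89 78 64 60 53 55 61 63]
 [69 69 68 66 61 57 56 56 56 57 71 88 92 91 92 93 91 90 83 71 57 56 56 64]
 [68 69 69 68 65 63 61 59 57 56 59 73 87 90 92 92 92 93 91 83 69 56 56 59]
 [68 69 68 69 68 68 68 66 61 59 55 57 65 79 89 91 92 92 92 92 87 75 62 62]
 [68 68 67 69 68 69 69 70 66 60 57 54 54 60 77 89 92 92 92 92 91 89 82 71]
 [68 68 67 70 68 68 69 69 67 63 57 56 55 54 59 75 86 91 92 93 93 92 91 82]
 [68 68 68 69 68 69 67 69 70 68 63 58 57 56 54 59 75 88 93 92 92 92 92 89]]
```

Top and side offsets match the parked reference within about 1 px: the bar is at (253.5,199.5) against a predicted (254.7,199.0), so the handle is down. The bar press may have tipped the coupler slightly, so I'll check its seat with a gentle press on the housing top over the socket axis.

step_arm(steps=[[-0.03,-0.1,0,0,0,0,1],[-0.06,-0.2,0,0,0,0,1],[-0.1,-0.3,0,0,0,0,1],[-0.13,-0.4,0,0,0,0,1],[-0.16,-0.5,0,0,0,0,1],[-0.2,-0.6,0,0,0,0,1],[-0.23,-0.7,0,0,0,0,1],[-0.26,-0.8,0,0,0,0,1]])

```text
time_s: 33.33
position: [0.5452, 0.0803, 0.2703]
tcp_rot: [[0.897, -0.443, -0.001], [-0.443, -0.897, 0.001], [-0.001, -0.0, -1.0]]
force: [0.3, 0.1, 0.4]
opening: 0.006
grasp_force: 0.0
```

step_arm(steps=[[-0.04,-0.1,0,0,0,0,1],[-0.08,-0.2,0,0,0,0,1],[-0.11,-0.31,0,0,0,0,1],[-0.11,-0.31,0.08,0,0,0,1],[-0.11,-0.31,0.18,0,0,0,1],[-0.11,-0.31,0.28,0,0,0,1],[-0.11,-0.31,0.33,0,0,0,1],[-0.11,-0.31,0.33,0,0,0,1]])

```text
time_s: 34.0
position: [0.5537, 0.1763, 0.1672]
tcp_rot: [[0.897, -0.443, -0.01], [-0.443, -0.897, -0.001], [-0.008, 0.005, -1.0]]
force: [0.4, -0.9, -0.1]
opening: 0.008
grasp_force: 0.0
```

step_arm(steps=[[0,0,0.006,0,0,0,1],[0,0,0.013,0,0,0,1],[0,0,0.02,0,0,0,1],[0,0,0.02,0,0,0,1]])

```text
time_s: 34.33
position: [0.5583, 0.1746, 0.1664]
tcp_rot: [[0.895, -0.445, 0.002], [-0.445, -0.895, 0.0], [0.002, -0.001, -1.0]]
force: [-0.2, 0.2, -0.9]
opening: 0.003
grasp_force: 0.0
```

step_arm(steps=[[0,0,0.006,0,0,0,1],[0,0,0.013,0,0,0,1],[0,0,0.02,0,0,0,1],[0,0,0.026,0,0,0,1],[0,0,0.026,0,0,0,1]])

```text
time_s: 34.75
position: [0.5574, 0.1741, 0.1573]
tcp_rot: [[0.895, -0.446, -0.001], [-0.446, -0.895, -0.0], [-0.001, 0.0, -1.0]]
force: [-0.1, 0.1, 0.6]
opening: 0.004
grasp_force: 0.0
```

step_arm(steps=[[0,0,0.004,0,0,0,1],[0,0,0.008,0,0,0,1],[0,0,0.012,0,0,0,1],[0,0,0.012,0,0,0,1]])

```text
time_s: 35.08
position: [0.5575, 0.1743, 0.1537]
tcp_rot: [[0.895, -0.446, -0.001], [-0.446, -0.895, -0.0], [-0.0, 0.0, -1.0]]
force: [-0.6, 0.8, -0.3]
opening: 0.009
grasp_force: 0.0
```

step_arm(steps=[[0,0,0.003,0,0,0,1],[0,0,0.006,0,0,0,1],[0,0,0.006,0,0,0,1]])

```text
time_s: 35.33
position: [0.5575, 0.1743, 0.1521]
tcp_rot: [[0.895, -0.446, -0.0], [-0.446, -0.895, -0.0], [-0.0, 0.0, -1.0]]
force: [-0.2, 0.3, -0.4]
opening: 0.003
grasp_force: 0.0
```

step_arm(steps=[[0,0,0.003,0,0,0,1],[0,0,0.006,0,0,0,1],[0,0,0.006,0,0,0,1]])

```text
time_s: 35.58
position: [0.5576, 0.1743, 0.1503]
tcp_rot: [[0.895, -0.446, -0.0], [-0.446, -0.895, -0.0], [-0.0, 0.0, -1.0]]
force: [0.3, -0.9, -0.6]
opening: 0.008
grasp_force: 0.0
```

step_arm(steps=[[0,0,0.003,0,0,0,1],[0,0,0.006,0,0,0,1],[0,0,0.006,0,0,0,1]])

```text
time_s: 35.83
position: [0.5575, 0.1743, 0.1485]
tcp_rot: [[0.895, -0.446, -0.0], [-0.446, -0.895, -0.0], [-0.0, 0.0, -1.0]]
force: [-0.1, 0.2, -0.4]
opening: 0.008
grasp_force: 0.0
```

step_arm(steps=[[0,0,0.003,0,0,0,1],[0,0,0.006,0,0,0,1],[0,0,0.006,0,0,0,1]])

```text
time_s: 36.08
position: [0.5577, 0.1743, 0.1467]
tcp_rot: [[0.895, -0.446, -0.0], [-0.446, -0.895, -0.0], [0.0, 0.0, -1.0]]
force: [0.1, -0.3, -0.5]
opening: 0.006
grasp_force: 0.1
```

step_arm(steps=[[0,0,0.003,0,0,0,1],[0,0,0.004,0,0,0,1],[0,0,0.004,0,0,0,1]])

```text
time_s: 36.33
position: [0.5581, 0.1742, 0.1458]
tcp_rot: [[0.895, -0.446, 0.001], [-0.446, -0.895, -0.0], [0.001, -0.0, -1.0]]
force: [0.4, -0.4, 0.9]
opening: 0.007
grasp_force: 0.4
```

step_arm(steps=[[0,0,0.003,0,0,0,1],[0,0,0.004,0,0,0,1],[0,0,0.004,0,0,0,1]])

```text
time_s: 36.58
position: [0.5583, 0.1742, 0.1447]
tcp_rot: [[0.895, -0.446, 0.001], [-0.446, -0.895, -0.0], [0.001, -0.001, -1.0]]
force: [1.4, -0.7, 1.8]
opening: 0.003
grasp_force: 0.8
```

step_arm(steps=[[0,0,0.003,0,0,0,1],[0,0,0.004,0,0,0,1],[0,0,0.004,0,0,0,1]])

```text
time_s: 36.83
position: [0.5583, 0.1742, 0.1434]
tcp_rot: [[0.895, -0.446, 0.001], [-0.446, -0.895, -0.0], [0.001, -0.001, -1.0]]
force: [2.6, -0.8, 2.2]
opening: 0.004
grasp_force: 1.1
```

step_arm(steps=[[0,0,0.003,0,0,0,1],[0,0,0.004,0,0,0,1],[0,0,0.004,0,0,0,1]])

```text
time_s: 37.08
position: [0.5583, 0.1742, 0.1422]
tcp_rot: [[0.895, -0.446, 0.001], [-0.446, -0.895, -0.0], [0.001, -0.001, -1.0]]
force: [3.2, -0.8, 2.3]
opening: 0.007
grasp_force: 1.5
```

step_arm(steps=[[0,0,0.003,0,0,0,1],[0,0,0.004,0,0,0,1],[0,0,0.004,0,0,0,1]])

```text
time_s: 37.33
position: [0.5585, 0.1741, 0.1419]
tcp_rot: [[0.895, -0.446, 0.002], [-0.446, -0.895, -0.0], [0.002, -0.001, -1.0]]
force: [2.3, -1.4, 6.4]
opening: 0.002
grasp_force: 4.0
```

step_arm(steps=[[0,0,0.003,0,0,0,1],[0,0,0.004,0,0,0,1],[0,0,0.004,0,0,0,1]])

```text
time_s: 37.58
position: [0.5586, 0.1742, 0.1417]
tcp_rot: [[0.895, -0.446, 0.003], [-0.446, -0.895, -0.0], [0.002, -0.001, -1.0]]
force: [0.6, -2.5, 11.7]
opening: 0.005
grasp_force: 6.8
```

It moved softly for 5 mm and then hit a hard stop at 0.1417, exactly the housing top when home (0.0937+0.048). So the bar press had tipped it, and it's flat again. Next I'll check the bar height with a light touch, where 0.1487 means fully down.

step_arm(steps=[[0,0,-0.01,0,0,0,1],[0,0,-0.05,0,0,0,1],[0,0,-0.1,0,0,0,1],[0.1,0,-0.12,0,0,0,1],[0.2,0,-0.12,0,0,0,1],[0.3,0,-0.12,0,0,0,1],[0.385,0.01,-0.12,0,0,0,1],[0.385,0.01,-0.12,0,0,0,1]])

```text
time_s: 38.25
position: [0.6628, 0.1175, 0.1746]
tcp_rot: [[0.894, -0.448, 0.001], [-0.448, -0.894, -0.001], [0.001, 0.0, -1.0]]
force: [0.7, 0.0, 0.3]
opening: 0.003
grasp_force: 0.0
```

step_arm(steps=[[0,0,0.02,0,0,0,1],[0,0,0.04,0,0,0,1],[0,0,0.06,0,0,0,1],[0,0,0.065,0,0,0,1],[0,0,0.065,0,0,0,1]])

```text
time_s: 38.67
position: [0.6579, 0.1209, 0.1548]
tcp_rot: [[0.896, -0.445, -0.003], [-0.445, -0.896, 0.0], [-0.003, 0.001, -1.0]]
force: [-0.2, -0.8, -0.1]
opening: 0.004
grasp_force: 0.0
```

step_arm(steps=[[0,0,0.004,0,0,0,1],[0,0,0.008,0,0,0,1],[0,0,0.008,0,0,0,1]])

```text
time_s: 38.92
position: [0.6596, 0.1203, 0.1539]
tcp_rot: [[0.895, -0.446, 0.0], [-0.446, -0.895, 0.0], [0.0, -0.0, -1.0]]
force: [0.4, -0.4, 0.4]
opening: 0.009
grasp_force: 0.0
```

step_arm(steps=[[0,0,0.004,0,0,0,1],[0,0,0.006,0,0,0,1],[0,0,0.006,0,0,0,1]])

```text
time_s: 39.17
position: [0.6597, 0.1201, 0.1519]
tcp_rot: [[0.895, -0.446, -0.0], [-0.446, -0.895, 0.0], [-0.0, 0.0, -1.0]]
force: [0.3, 0.0, 0.3]
opening: 0.005
grasp_force: 0.0
```

step_arm(steps=[[0,0,0.004,0,0,0,1],[0,0,0.005,0,0,0,1],[0,0,0.005,0,0,0,1]])

```text
time_s: 39.42
position: [0.6596, 0.1201, 0.1503]
tcp_rot: [[0.895, -0.446, -0.0], [-0.446, -0.895, 0.0], [-0.0, 0.0, -1.0]]
force: [0.3, 0.0, -0.3]
opening: 0.004
grasp_force: 0.0
```

step_arm(steps=[[0,0,0.003,0,0,0,1],[0,0,0.004,0,0,0,1],[0,0,0.004,0,0,0,1]])

```text
time_s: 39.67
position: [0.6597, 0.1201, 0.1491]
tcp_rot: [[0.895, -0.446, -0.0], [-0.446, -0.895, -0.0], [-0.0, 0.0, -1.0]]
force: [-0.7, -0.0, -0.2]
opening: 0.006
grasp_force: 0.0
```

step_arm(steps=[[0,0,0.002,0,0,0,1],[0,0,0.003,0,0,0,1],[0,0,0.003,0,0,0,1]])

```text
time_s: 39.92
position: [0.6597, 0.1201, 0.1483]
tcp_rot: [[0.895, -0.446, -0.0], [-0.446, -0.895, 0.0], [-0.0, 0.0, -1.0]]
force: [-0.1, -0.3, -0.0]
opening: 0.005
grasp_force: 0.0
```

step_arm(steps=[[0,0,0.002,0,0,0,1],[0,0,0.003,0,0,0,1],[0,0,0.003,0,0,0,1]])

```text
time_s: 40.17
position: [0.6597, 0.1201, 0.1474]
tcp_rot: [[0.895, -0.446, -0.0], [-0.446, -0.895, -0.0], [-0.0, 0.0, -1.0]]
force: [0.2, -0.5, -0.1]
opening: 0.002
grasp_force: 0.0
```

```bash
python3 - <<'E'
from h import *
for _ in range(3):
    capture("side"); st=read_state();print(st["position"].round(4),st["force"].round(1))
E
```

```text
[0.6597 0.1201 0.1474] [ 0.5  0.3 -0.4]
[0.6597 0.1201 0.1474] [0.3 0.1 1. ]
[0.6597 0.1201 0.1475] [-0.3  0.3 -0. ]
```

step_arm(steps=[[0,0,0.002,0,0,0,1],[0,0,0.004,0,0,0,1],[0,0,0.004,0,0,0,1]])

```text
time_s: 40.57
position: [0.6596, 0.1201, 0.1461]
tcp_rot: [[0.895, -0.446, -0.0], [-0.446, -0.895, 0.0], [-0.0, 0.0, -1.0]]
force: [0.0, -0.9, -0.0]
opening: 0.006
grasp_force: 0.0
```

step_arm(steps=[[0,0,0.002,0,0,0,1],[0,0,0.004,0,0,0,1],[0,0,0.004,0,0,0,1]])

```text
time_s: 40.82
position: [0.6596, 0.1201, 0.1449]
tcp_rot: [[0.895, -0.446, -0.0], [-0.446, -0.895, -0.0], [-0.0, 0.0, -1.0]]
force: [-0.9, -0.8, 0.5]
opening: 0.007
grasp_force: 0.0
```

step_arm(steps=[[0,0,0.002,0,0,0,1],[0,0,0.004,0,0,0,1],[0,0,0.004,0,0,0,1]])

```text
time_s: 41.07
position: [0.6598, 0.1201, 0.1442]
tcp_rot: [[0.895, -0.446, 0.0], [-0.446, -0.895, -0.0], [0.0, -0.0, -1.0]]
force: [0.3, -1.0, 1.9]
opening: 0.006
grasp_force: 1.0
```

Contact came at 0.1445, nearly as before. I'll retreat and compare the tube end and bar with the parked reference, because a tilt would show most at the tube end.

step_arm(steps=[[0,0,-0.05,0,0,0,1],[0,0,-0.15,0,0,0,1],[0,0,-0.28,0,0,0,1],[0,0,-0.4,0,0,0,1],[0,0.13,-0.42,0,0,0,1],[0,0.26,-0.42,0,0,0,1],[0,0.39,-0.42,0,0,0,1],[0,0.52,-0.42,0,0,0,1]])

```text
time_s: 41.73
position: [0.5893, -0.0205, 0.2702]
tcp_rot: [[0.896, -0.445, 0.001], [-0.445, -0.896, -0.0], [0.001, -0.0, -1.0]]
force: [-0.3, -0.6, -0.2]
opening: 0.006
grasp_force: 0.0
```

step_arm(steps=[[0,0.1,0,0,0,0,1],[0,0.2,0,0,0,0,1],[0,0.3,0,0,0,0,1],[0,0.4,0,0,0,0,1],[0,0.5,0,0,0,0,1],[0,0.55,0,0,0,0,1],[0,0.55,0,0,0,0,1]])

```text
time_s: 42.32
position: [0.5154, -0.1701, 0.2698]
tcp_rot: [[0.893, -0.449, -0.0], [-0.449, -0.893, -0.001], [0.0, 0.001, -1.0]]
force: [-0.9, 0.6, 1.2]
opening: 0.007
grasp_force: 0.0
```

```bash
cat > m2.py <<'E'
from h import *
from scipy.optimize import least_squares
t=cam("top");s=cam("side");np.save("top3.npy",t,allow_pickle=True);np.save("side3.npy",s,allow_pickle=True)
t0=np.load("top0.npy",allow_pickle=True).item();s0=np.load("side0.npy",allow_pickle=True).item()
D=np.array([.0176,.3799,.0657]); E0=np.array([.3992,-.1306,.0708])
def white(c):
    g=cv2.cvtColor(c["image"],cv2.COLOR_RGB2HSV); return ((g[...,1]<60)&(g[...,2]>140)).astype(np.uint8)
def disc(c,P,k):   # opened mask leaves the disc, drops the tube
    m=cv2.morphologyEx(white(c),cv2.MORPH_OPEN,cv2.getStructuringElement(2,(k,k)))
    n,l,q,ce=cv2.connectedComponentsWithStats(m); e=proj(c,P); i=1+np.argmin(np.linalg.norm(ce[1:]-e,axis=1)); return ce[i],q[i].tolist()
for k in(7,8,9):
    r=[]
    for P,a,b in((E0,t0,s0),(E0+D,t,s)):
        (p,qa),(q,qb)=disc(a,P,k),disc(b,P,k); f=least_squares(lambda X:np.r_[proj(a,X)-p,proj(b,X)-q],P); r.append(f.x); print(k,p.round(1),qa,q.round(1),qb,f.x.round(4),f.fun.round(1))
    print("  move",(r[1]-r[0]).round(4),"expected",D)
E
python3 m2.py
```

```text
7 [359.7 273.8] [354, 267, 13, 14, 137] [399.6 197.2] [394, 192, 13, 11, 109] [ 0.3999 -0.1297  0.0735] [ 0.   0.1 -0.1 -0. ]
7 [206.5 267.9] [200, 261, 14, 15, 155] [294.1 240.9] [262, 214, 78, 59, 1507] [0.4569 0.259  0.1798] [ -6.8 -17.2  13.5   2.3]
  move [0.057  0.3887 0.1063] expected [0.0176 0.3799 0.0657]
8 [360.1 273.7] [355, 268, 12, 13, 127] [400.  197.3] [395, 193, 12, 10, 101] [ 0.3997 -0.1307  0.0726] [ 0.1  0.3 -0.3 -0. ]
8 [206.7 268. ] [201, 262, 13, 14, 149] [330.9 264.5] [323, 258, 18, 15, 235] [0.4157 0.2501 0.1395] [ 0.2  0.4 -0.3 -0.1]
  move [0.016  0.3809 0.0669] expected [0.0176 0.3799 0.0657]
9 [359.8 273.7] [354, 267, 13, 14, 133] [399.7 197.2] [394, 192, 13, 11, 108] [ 0.4    -0.13    0.0732] [ 0.1  0.2 -0.2 -0. ]
9 [206.5 267.9] [200, 261, 14, 15, 156] [330.4 264.2] [322, 257, 18, 16, 247] [0.4163 0.2506 0.1403] [ 0.1  0.3 -0.2 -0. ]
  move [0.0162 0.3807 0.0671] expected [0.0176 0.3799 0.0657]
```

The tube end moved as expected within 1.5 mm, with z 1.3 mm high, so the coupler is flat and home. The bar gets the same check.

```bash
python3 - <<'E'
from h import *
from scipy.optimize import least_squares
L=lambda n:np.load(n,allow_pickle=True).item()
t,s,t0,s0=L("top3.npy"),L("side3.npy"),L("top0.npy"),L("side0.npy")
B=np.array([.641,-.258,.074]);D=np.array([.0176,.3799,.0657])
def red(c,P,ref=None,h=12):
    x,y=np.round(proj(c,P)).astype(int);w=(slice(y-h,y+h),slice(x-h,x+h));r=c["image"][w].astype(float)
    m=(r[...,1]/r[...,0]<.62)&(r[...,0]>95)
    if ref is not None: m&=np.abs(r-ref["image"][w]).sum(2)>35
    m=m.astype(np.uint8);n,l,q,ce=cv2.connectedComponentsWithStats(m);i=1+np.argmax(q[1:,4]);b=q[i]
    return np.array([x-h+b[0]+(b[2]-1)/2,y-h+b[1]+(b[3]-1)/2]),b.tolist()
out=[]
for P,a,b,ra,rb in((B,t0,s0,None,None),(B+D,t,s,None,s0)):
    (p,qa),(q,qb)=red(a,P,ra),red(b,P,rb);f=least_squares(lambda X:np.r_[proj(a,X)-p,proj(b,X)-q],P);out.append(f.x);print(p,qa,q,qb,f.x.round(4),f.fun.round(1))
print("move",(out[1]-out[0]).round(4),"exp",D)
# bystanders: pixel change in top view away from coupler
d=np.abs(t["image"].astype(int)-t0["image"]).sum(2)
for nm,(x,y) in dict(reg=(271,143),fa=(323,144),fb=(310,260),hinge=(313,228),weight=(311,190),tin=(363,145),driver=(180,207)).items(): print(nm,int((d[y-9:y+9,x-9:x+9]>120).sum()),end=" ")
E
```

```text
[406.5 180. ] [7, 7, 12, 9, 58] [332.5 157. ] [7, 9, 10, 7, 33] [ 0.6439 -0.26    0.0723] [ 0.1  0.4 -0.4 -0.1]
[259.5 170. ] [7, 7, 12, 9, 62] [254. 199.] [5, 8, 13, 9, 53] [0.6612 0.1216 0.139 ] [ 0.1  0.2 -0.2 -0. ]
move [0.0173 0.3816 0.0667] exp [0.0176 0.3799 0.0657]
reg 0 fa 0 fb 0 hinge 0 weight 116 tin 0 driver 0
```

```bash
python3 - <<'E'
from h import *
L=lambda n:np.load(n,allow_pickle=True).item()
for n,(x,y) in(("top",(311,190)),("side",(296,220))):
    for k in("0","3"):
        im=L(n+k+".npy")["image"];g=cv2.cvtColor(im,cv2.COLOR_RGB2HSV)[y-14:y+14,x-14:x+14]
        m=(g[...,1]<70).astype(np.uint8);q=cv2.connectedComponentsWithStats(m);print(n,k,[(a.tolist(),c.round(1)) for a,c in zip(q[2][1:],q[3][1:]) if a[4]>20])
st=read_state();print(st["time_s"],st["position"],st["force"])
E
```

```text
top 0 [([8, 9, 13, 13, 117], array([13.9, 15. ]))]
top 3 [([9, 9, 12, 13, 118], array([14.2, 14.8]))]
side 0 [([7, 7, 14, 13, 142], array([13.6, 13.4])), ([0, 18, 20, 10, 114], array([ 6.6, 23.9]))]
side 3 [([0, 5, 21, 23, 400], array([ 9.5, 17.5]))]
42.4167 [ 0.51655677 -0.1674217   0.26983801] [ 0.11956249  0.16765615 -0.61832568]
```

The weight hasn't moved; the change there was only a shadow. All checks pass, so I'm handing in.

```bash
python3 -c "
from rig import *
print(hand_in())"
```

```text
the job is handed in; nothing more can be done
None
```

The job is handed in after 42 s: by the camera checks the tone arm sits flat and home on the repair stand with its handle fully down, after some pressing on the handle bar seemed to tip the coupler briefly and I pressed it flat again; the gripper is clear and I saw nothing else moved.

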